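Sort the seized stapler from the working one

ROBOT

A 6-joint arm with a two-finger parallel gripper is mounted at the origin on a cart in front of the work surface, level with it; the furniture and walls round the work are solid. World frame = base frame: x ahead of the robot, y to its left, z up, the work surface at z = 0. Lengths are in m, angles in rad, forces in N, time in s.
With the tool pointing down it reaches from about 0.425 to 0.95 m from the base axis. Payload 3.5 kg.
Tool frame: the origin (TCP) lies between the finger pads; the fingertips stand 17 mm ahead of it and the grasp point (between the pads) lies 2 mm behind it; z points along the fingers, y is the direction in which the jaws open and shut (so a half turn about z gives the same grasp; the last joint's range is limited). The gripper opens to 85 mm and grips with 20 to 120 N. Pads are 22 mm wide; open, the fingers measure 114 mm over their backs; the gripper's body (76 mm by 85 mm) begins 54 mm behind the grasp point. The pads swing forward as they close: fully open they stand 13 mm farther back than shut.
Start: joints at [-0.15, 0.286, 1.577, -0, 1.279, -0.15], TCP at [0.675, 0, 0.223] pointing down, gripper open.
Joint ranges: [-2.77, 2.77], [-0.9, 2.22], [0.21, 2.48], [-1.53, 4.67], [0.24, 2.81], [-2.84, 2.84]. Speed limits (rad/s): [2.79, 2.79, 3.14, 3.14, 3.14, 3.14].

INTERFACE

Orientations are given as a unit quaternion [x, y, z, w].
In Python, from plant import ctrl gives the robot as it stands.
- The arm moves only by the tool carry_out, never from a script. Its argument "commands" is a list of rows, each an object with "delta_pos": the shift along the tool's x, y, z in m, a list of three; "delta_rot": the turn, a rotation vector about the tool's x, y, z in rad, a list of three; "claw": the opening in per cent of the stroke, from 0 (shut) to 100 (fully open). A call has 1 to 8 rows; each row is the pose to reach, as a shift and turn from the pose measured when the call began, along the tool's axes at that moment; what a row does not reach only later rows make up. A row lasts 1/12 s, in which the tool goes at most 41.7 mm and 7.16 degrees, less where a joint would pass 70% of its speed; a pose out of reach is approached as far as the arm can. A call with a gripper value outside its range is refused whole. The fingers move at their own pace and stop on an object; "force" is the grip in N (left out, the last holds). Time passes only in rows, so rows that repeat a pose let the fingers close. It gives the time, the measured TCP pose, the force and the opening at its end, in the units of the state.
- ctrl.get_state(): the state, without advancing time (a new reading comes with each control period).
- ctrl.read_camera(name): name is "scene" or "side" or "wrist"; returns (picture, depth): 480x640x3 uint8, red, green, blue; 480x640 float32, m along the optical axis (not along the pixel's ray), 0 where there is no reading.
- ctrl.camera_info(name): a dict with "fx", "fy", "cx", "cy" (pixels), "rvec" (rotation vector, rad) and "tvec" (3), from world to camera coordinates, as OpenCV has them; the wrist camera has in their place "mount" (4x4, takes a point from camera to tool coordinates, whose origin is the TCP and whose axes are the flange's). Camera axes: x right, y down, z forward; pixel columns grow to the right and rows downward; lengths in m; the calibration is good to about 2 mm. The wrist camera is an equidistant fisheye: a pixel r from the principal point sees the ray r / f radians off the axis. A picture is of the moment at which its call begins: read the wrist's pose just before it. camera_info takes no time and is no camera call.
- ctrl.sign_off(): hands the job in, once; it reports no verdict.
The state is a dict: "time": time; "qpos": joint angles; "dq": joint speeds; "joint_efforts": joint torques, N m; "eef_pos": TCP position; "tcp_rot": TCP orientation; "contact_force": force on the tool from outside, world axes, zero at the start; "wrist_torque": the same for the moment, N m; "opening": opening from 0.0 (shut) to 1.0 (fully open).
Only numpy, scipy, OpenCV 4.12 (cv2) and the standard library are available. Lean on these libraries where they do the work, as an engineer would, in place of code of your own. Each camera call takes 0.05 s, during which the arm holds its last target.

TASK

Of the two half-open staplers one has a seized hinge: find out which by pressing down on each nose, pressing the working one fully shut but not forcing the seized one, which stays half open. Put the working stapler, shut, in the oblong stock tray and the seized one in the square repair tray, each resting upright flat on the tray floor, well inside. Leave the pen cup, the tape measure and the eraser where they are.

Things in the scene. Friction and masses are not known exactly. Their poses are not given: they have to be found in the camera images.
- stapler_a_center (a point): centre, 24.5 mm above the underside, of one of two like desk staplers: 136 mm long, 30 wide, 49 high when shut, 0.24 kg, loose, nose towards the robot within 20 degrees, between the trays. Own axes: z up, nose at -y, hinge at y = +52 mm, 30 mm above the underside. Base 30 mm wide, 9 high. Carry it by the arm, gripped across at own y = +20 to +30 mm: neither hinge sags under the stapler's weight
- stapler_a_nose (a point): point to press straight down: on top of the arm of stapler_a, 12 mm behind its front end, on its centre line; moves with the arm. 49 mm above the underside when shut, some 37 mm higher at 0.35 rad. Arm: 26 mm wide, straight sides over its top 14 mm, a 16 mm wide magazine below. The base reaches under the nose, so pressing tips nothing
- stapler_a_arm (a joint): arm angle of stapler_a, rad: 0 shut, grows as the nose rises (at most 1.05); starts between 0.27 and 0.4. A free hinge moves at about 2 N down on the nose and stays where left; a seized one does not give under 25 N. Exactly one of the two is seized; which one shows only on pressing
- stapler_b_center (a point): centre, 24.5 mm above the underside, of one of two like desk staplers: 136 mm long, 30 wide, 49 high when shut, 0.24 kg, loose, nose towards the robot within 20 degrees, between the trays. Own axes: z up, nose at -y, hinge at y = +52 mm, 30 mm above the underside. Base 30 mm wide, 9 high. Carry it by the arm, gripped across at own y = +20 to +30 mm: neither hinge sags under the stapler's weight
- stapler_b_nose (a point): point to press straight down: on top of the arm of stapler_b, 12 mm behind its front end, on its centre line; moves with the arm. 49 mm above the underside when shut, some 37 mm higher at 0.35 rad. Arm: 26 mm wide, straight sides over its top 14 mm, a 16 mm wide magazine below. The base reaches under the nose, so pressing tips nothing
- stapler_b_arm (a joint): arm angle of stapler_b, rad: 0 shut, grows as the nose rises (at most 1.05); starts between 0.27 and 0.4. A free hinge moves at about 2 N down on the nose and stays where left; a seized one does not give under 25 N. Exactly one of the two is seized; which one shows only on pressing
- stock_tray: stock tray: the oblong dark metal tray, 220 x 115 mm, walls 26 mm high (29 mm with the rim), smooth floor, blank card holder on the short front wall. Fixed to the surface. Origin at the centre of its underside, x along its length (away from the robot), z up; floor 4 mm thick, walls 4 mm thick. Stands left or right of the staplers
- repair_tray: repair tray: the square dark metal tray, 170 x 170 mm, walls 16 mm high (19 mm with the rim), ribbed floor, no card holder. Fixed to the surface. Origin at the centre of its underside, x along one side (away from the robot), z up; floor 4 mm thick, walls 4 mm thick. Stands left or right of the staplers
- parts_cabinet: obstacle behind the staplers, fixed: drawer cabinet, 181 mm deep (x), 185 wide (y), 190 high; origin under its centre; finger lips 10 mm out of its front
- tool_cup: bystander: dark pen cup, 78 mm wide, 96 mm high, standing behind the staplers; origin under its centre
- tape_measure: bystander: pocket tape measure, 62 x 73 x 35 mm, lying in front of the staplers; origin under its centre
- rubber: bystander: eraser, 18 x 42 x 11 mm, lying behind the staplers; origin under its centre

How it is judged:
By the outcome, as a careful person would: the job done as asked, in the order asked, and still so for the second after the job is handed in, with the robot touching nothing.
It also fails if it takes over 64 s, if anything falls off the work surface, if the arm or the gripper's body presses on something with over 40 N, if the wrist force passes 120 N, or if a joint passes its speed limit or range.

## Working session

There is one attempt and no reset: what is moved stays moved. The work goes in short steps, Python scripts to look and compute and a tool call to move; the robot and the scene stay as the last step left them, time stands still between calls to the robot, and variables do not carry over. Pictures are saved under pics/ and viewed, and the job is handed in when it is done.

Besides the shell and the picture viewer there is one more tool, called after "Call:" as name(argument=value, ...) on one line, values as JSON. carry_out: Moves the arm, as the interface text tells. Its arguments: {"type":"object","properties":{"commands":{"type":"array"},"force":{"type":"number"}},"required":["commands"]}

```bash
ls; mkdir -p pics
python3 - <<'E'
from plant import ctrl
import cv2,numpy as np
s=ctrl.get_state();print(s)
for n in ["scene","side"]:
    im,d=ctrl.read_camera(n);cv2.imwrite(f"pics/{n}0.png",im[:,:,::-1]);np.savez(f"pics/{n}0.npz",im=im,d=d)
    print(n,ctrl.camera_info(n))
print(ctrl.camera_info("wrist"))
im,d=ctrl.read_camera("wrist");cv2.imwrite("pics/wrist0.png",im[:,:,::-1]);np.savez("pics/wrist0.npz",im=im,d=d)
E
```

```text
pics
{'time': 0.0, 'qpos': array([-1.49997214e-01,  2.87164219e-01,  1.57817878e+00,  2.72863954e-05,
        1.27857968e+00, -1.50010410e-01]), 'dq': array([ 0.00038568,  0.0002688 , -0.00060102,  0.00178381, -0.00035349,
        0.00028169]), 'joint_efforts': array([-1.79628755e-04, -4.05981302e+01, -2.92628127e+01, -1.54224781e-04,
        5.81841552e-03,  3.74769741e-06]), 'eef_pos': array([6.74328070e-01, 1.39844620e-04, 2.21147194e-01]), 'tcp_rot': array([ 7.07104426e-01,  7.07108177e-01, -6.80918004e-04, -9.45397653e-04]), 'contact_force': array([-0.06330432,  0.38955162,  0.91046918]), 'wrist_torque': array([-0.04266394,  0.06478849, -0.01196376]), 'opening': 1.000879498742553}
scene {'fx': 457.8621452602975, 'fy': 457.8621452602975, 'cx': 321.69803033812184, 'cy': 239.68263662971503, 'rvec': array([ 2.20725148, -1.14434518,  0.41286389]), 'tvec': array([-0.31648779,  0.36529718,  0.62592337])}
side {'fx': 448.5395240961473, 'fy': 448.5395240961473, 'cx': 318.91608442010966, 'cy': 229.17384801391046, 'rvec': array([ 2.03373427, -0.43654499,  0.29326974]), 'tvec': array([-0.47669952,  0.14555754,  0.8790518 ])}
{'fx': 371.64829954431775, 'fy': 371.64829954431775, 'cx': 312.4670309379509, 'cy': 237.73548159830995, 'mount': array([[-7.95151991e-04, -9.50580287e-01, -3.10477835e-01,
         7.97095356e-02],
       [ 9.99999590e-01, -6.21637107e-04, -6.57810842e-04,
         6.44830481e-04],
       [ 4.32297475e-04, -3.10478231e-01,  9.50580392e-01,
        -1.52504238e-01],
       [ 0.00000000e+00,  0.00000000e+00,  0.00000000e+00,
         1.00000000e+00]])}
```

View pics/scene0.png

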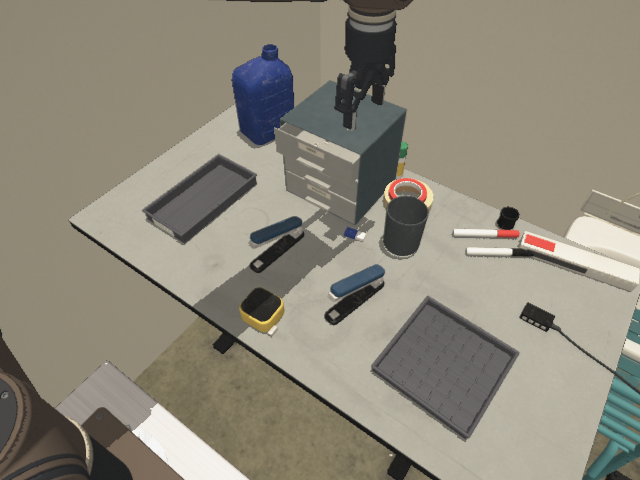

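View pics/side0.png

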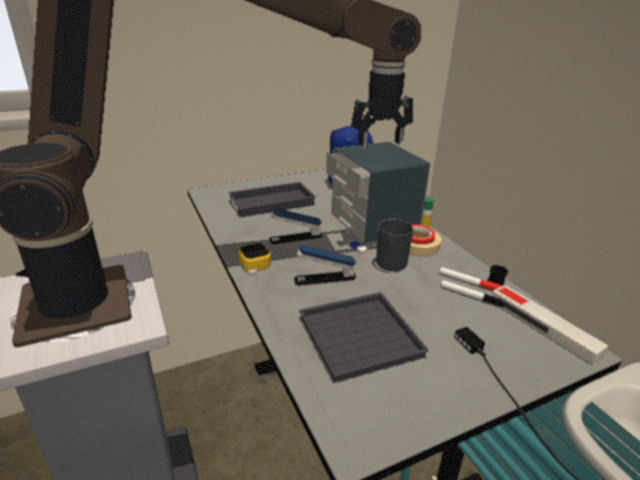

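View pics/wrist0.png

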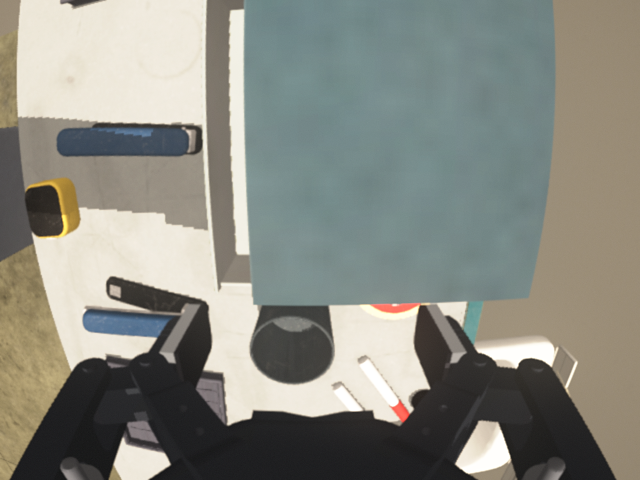

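The scene view shows the stock tray at (200,195), staplers at (277,245) and (356,292), the repair tray at (446,365), the tape at (262,310) and the cup at (404,226). The gripper starts over the cabinet, with its jaws opening along world x. Next I measure.

```bash
cat > h.py <<'E'
import numpy as np,cv2
from scipy.spatial.transform import Rotation as R
def cloud(ci,d,pose=None):
    v,u=np.mgrid[0:480,0:640]
    if 'rvec' in ci:
        p=np.stack([(u-ci['cx'])/ci['fx']*d,(v-ci['cy'])/ci['fy']*d,d],-1)
        Rm=cv2.Rodrigues(np.array(ci['rvec']))[0]
        P=(p-np.array(ci['tvec']))@Rm
    else:
        x=(u-ci['cx']);y=(v-ci['cy']);r=np.hypot(x,y)+1e-9;th=r/ci['fx']
        t=np.tan(th)*d
        p=np.stack([x/r*t,y/r*t,d],-1)
        M=ci['mount'];p=p@M[:3,:3].T+M[:3,3]
        P=p@R.from_quat(pose[1]).as_matrix().T+pose[0]
    P[d<=0]=np.nan
    return P
def hsv(im): return cv2.cvtColor(im,cv2.COLOR_RGB2HSV)
E
python3 - <<'E'
from h import *
from plant import ctrl
s=ctrl.get_state();pose=(s['eef_pos'],s['tcp_rot'])
for n in ["scene","side","wrist"]:
    z=np.load(f"pics/{n}0.npz");im,d=z['im'],z['d'];P=cloud(ctrl.camera_info(n),d,pose);H=hsv(im)
    blue=((H[...,0]>95)&(H[...,0]<118)&(H[...,1]>110)&(H[...,2]>40)).astype(np.uint8)
    k,l,st,c=cv2.connectedComponentsWithStats(blue)
    print(n, 'table z', np.nanmedian(P[...,2][(np.abs(P[...,2])<.02)]))
    for i in range(1,k):
        if st[i,4]<150: continue
        q=P[l==i];q=q[~np.isnan(q[:,0])]
        if len(q)<50 : continue
        print(n,st[i],np.round(np.percentile(q,[2,50,98],axis=0),3).tolist())
        if np.median(q[:,2])<.12:
            m=q[:,:2].mean(0);w,V=np.linalg.eigh(np.cov((q[:,:2]-m).T));a=V[:,1]*np.sign(V[0,1])
            t=(q[:,:2]-m)@a; print('  yaw axis deg',np.degrees(np.arctan2(a[1],a[0])),'mean',m, 't',np.percentile(t,[1,99]))
            for lo in np.arange(-.07,.075,.02):
                s_=(t>lo)&(t<lo+.02)
                if s_.sum()>5: print('   ',round(lo,3),np.round(np.median(q[s_],0),4),'ztop',np.round(np.percentile(q[s_,2],95),4),s_.sum())
    dark=((H[...,2]<110)&(P[...,2]<.04)&(P[...,2]>-.01)&(P[...,0]>.3)).astype(np.uint8)
    k,l,st,c=cv2.connectedComponentsWithStats(dark)
    for i in range(1,k):
        if st[i,4]<300: continue
        q=P[l==i]; (cx,cy),(w,h),an=cv2.minAreaRect((q[:,:2]*1000).astype(np.float32))
        print(' dark',st[i],'rect',round(cx),round(cy),round(w),round(h),round(an,1),'z',np.percentile(q[:,2],[2,50,98]).round(3))
E
```

```text
scene table z 0.0012134307802901293
scene [ 232   45   62  100 4031] [[0.724, 0.285, 0.016], [0.758, 0.311, 0.128], [0.83, 0.379, 0.202]]
 dark [238 120  37  26 438] rect 738 344 43 102 14.0 z [-0.     0.021  0.04 ]
 dark [ 143  155  114   90 4880] rect 513 293 122 226 88.9 z [0.001 0.007 0.031]
 dark [  68  168  372  312 7472] rect 344 21 611 715 44.9 z [-0.008  0.001  0.037]
 dark [496 206  24  24 396] rect 826 -272 36 38 56.0 z [0.001 0.023 0.036]
 dark [380 231  42  25 437] rect 638 -122 39 76 14.6 z [-0.     0.021  0.039]
 dark [509 248  78  26 490] rect 773 -374 18 136 15.8 z [-0.     0.014  0.021]
 dark [324 281  60  44 848] rect 486 -117 29 132 76.5 z [0.001 0.01  0.012]
 dark [  371   296   148   145 11117] rect 467 -303 174 176 85.8 z [0.001 0.005 0.02 ]
 dark [519 302 121  92 888] rect 630 -477 208 34 84.6 z [-0.001  0.015  0.021]
side table z 2.728812391197729e-05
side [331 126  29  26 497] [[0.605, 0.003, 0.133], [0.751, 0.313, 0.165], [0.789, 0.357, 0.289]]
side [274 209  46  15 182] [[0.443, 0.052, 0.044], [0.49, 0.061, 0.069], [0.547, 0.073, 0.087]]
  yaw axis deg -7.
[... 1185 characters left out ...]
 140 79.3 z [-0.001  0.008  0.015]
 dark [ 299  292  129   91 7343] rect 472 -294 200 191 86.1 z [-0.     0.004  0.019]
 dark [457 292  96  48 728] rect 774 -354 51 193 19.9 z [-0.001  0.011  0.021]
 dark [ 360  327  261  153 2109] rect 587 -526 474 244 24.3 z [-0.009 -0.002  0.019]
wrist table z 0.0015257630123575172
 dark [ 91 123 111  32 569] rect 495 72 31 139 82.6 z [0.006 0.01  0.012]
 dark [  25  185   38   51 1553] rect 367 2 58 58 3.0 z [0.035 0.037 0.038]
 dark [ 107  277  101   36 1622] rect 487 -117 31 131 76.9 z [0.005 0.01  0.012]
 dark [263 322  61  26 942] rect 653 -144 22 64 83.3 z [0.008 0.025 0.039]
 dark [123 424  41  28 320] rect 404 -379 31 69 58.8 z [0.005 0.014 0.021]
```

Run:
```python
from h import *
from plant import ctrl
s=ctrl.get_state();pose=(s['eef_pos'],s['tcp_rot'])
for n in ["scene","side","wrist"]:
    z=np.load(f"pics/{n}0.npz");im,d=z['im'],z['d'];P=cloud(ctrl.camera_info(n),d,pose)
    for nm,(y0,y1) in dict(L=(0.02,.12),Rr=(-.17,-.06)).items():
        box=(P[...,0]>.40)&(P[...,0]<.575)&(P[...,1]>y0)&(P[...,1]<y1)
        for lab,m in (('base',box&(P[...,2]>.005)&(P[...,2]<.014)),('arm',box&(P[...,2]>.045)&(P[...,2]<.1))):
            q=P[m]
            if len(q)<60: continue
            (cx,cy),(w,h),an=cv2.minAreaRect((q[:,:2]*1000).astype(np.float32))
            print(n,nm,lab,len(q),'rect',round(cx,1),round(cy,1),round(w),round(h),round(an,1))
            if lab=='arm':
                yaw=np.radians({'L':-8,'Rr':-13.4}[nm]);a=np.array([np.cos(yaw),np.sin(yaw)]);b=np.array([-a[1],a[0]])
                t=q[:,:2]@a; o=q[:,:2]@b; m0=t.mean()
                zz=[];
                for lo in np.arange(t.min(),t.max(),.015):
                    k=(t>=lo)&(t<lo+.015)
                    zz.append([round(lo+.0075,3),round(np.percentile(q[k,2],90),4),*np.percentile(o[k],[2,50,98]).round(4),k.sum()])
                print(np.array(zz))
    # trays
    for nm,(x0,x1,y0,y1) in dict(stock=(.37,.66,.2,.4),rep=(.36,.58,-.41,-.19)).items():
        m=(P[...,0]>x0)&(P[...,0]<x1)&(P[...,1]>y0)&(P[...,1]<y1)&(P[...,2]>.012)&(P[...,2]<.04)
        q=P[m]
        if len(q)>100:
            (cx,cy),(w,h),an=cv2.minAreaRect((q[:,:2]*1000).astype(np.float32));print(n,nm,len(q),round(cx,1),round(cy,1),round(w),round(h),round(an,1),'ztop',np.percentile(q[:,2],95), 'pct',np.percentile(q,[1,99],axis=0).round(3).tolist())
    m=(P[...,0]>.33)&(P[...,0]<.44)&(P[...,1]>-.06)&(P[...,1]<.06)&(P[...,2]>.028)&(P[...,2]<.045)
    if m.sum()>50: print('tape',np.percentile(P[m],[1,99],axis=0).round(3).tolist())
    m=(P[...,0]>.5)&(P[...,0]<.8)&(P[...,1]>-.3)&(P[...,1]<.2)&(P[...,2]>.06)&(P[...,2]<.205)
    if m.sum()>50: print('cab/cup',np.percentile(P[m],[1,99],axis=0).round(3).tolist())
    m=(P[...,0]>.5)&(P[...,0]<.8)&(P[...,1]>-.3)&(P[...,1]<.2)&(P[...,2]>.092)&(P[...,2]<.1)
    if m.sum()>50: print('cup rim',np.percentile(P[m],[1,99],axis=0).round(3).tolist())
```

```text
scene L base 739 rect 493.1 62.5 62 143 70.4
scene L arm 783 rect 498.5 70.6 27 125 83.3
[[4.290e-01 8.860e-02 1.278e-01 1.360e-01 1.477e-01 1.320e+02]
 [4.440e-01 8.830e-02 1.266e-01 1.322e-01 1.495e-01 1.150e+02]
 [4.590e-01 8.240e-02 1.270e-01 1.331e-01 1.500e-01 1.000e+02]
 [4.740e-01 7.610e-02 1.272e-01 1.336e-01 1.512e-01 1.020e+02]
 [4.890e-01 7.070e-02 1.277e-01 1.334e-01 1.510e-01 9.700e+01]
 [5.040e-01 6.480e-02 1.279e-01 1.340e-01 1.515e-01 8.300e+01]
 [5.190e-01 5.990e-02 1.285e-01 1.357e-01 1.533e-01 7.600e+01]
 [5.340e-01 5.340e-02 1.289e-01 1.373e-01 1.529e-01 6.300e+01]
 [5.490e-01 4.890e-02 1.323e-01 1.408e-01 1.487e-01 1.500e+01]]
scene Rr base 855 rect 485.2 -122.0 37 134 66.5
scene Rr arm 899 rect 488.8 -117.0 27 126 77.0
[[ 4.47e-01  8.87e-02 -1.24e-02 -2.80e-03  8.90e-03  1.61e+02]
 [ 4.62e-01  8.74e-02 -1.28e-02 -5.30e-03  1.12e-02  1.21e+02]
 [ 4.77e-01  8.15e-02 -1.33e-02 -5.40e-03  1.02e-02  1.22e+02]
 [ 4.92e-01  7.61e-02 -1.28e-02 -5.30e-03  1.11e-02  1.07e+02]
 [ 5.07e-01  7.05e-02 -1.31e-02 -4.10e-03  1.06e-02  1.00e+02]
 [ 5.22e-01  6.49e-02 -1.35e-02 -
[... 3044 characters left out ...]
1.05e-02  5.50e-03  1.08e-02  1.63e+02]
 [ 4.62e-01  8.75e-02 -1.19e-02  4.90e-03  1.15e-02  3.86e+02]
 [ 4.77e-01  8.18e-02 -1.27e-02  4.70e-03  1.16e-02  3.87e+02]
 [ 4.92e-01  7.64e-02 -1.10e-02  5.40e-03  1.19e-02  3.90e+02]
 [ 5.07e-01  7.05e-02 -1.18e-02  4.60e-03  1.17e-02  3.83e+02]
 [ 5.22e-01  6.53e-02 -1.20e-02  4.00e-03  1.20e-02  3.36e+02]
 [ 5.37e-01  6.03e-02  4.00e-04  1.03e-02  1.23e-02  9.60e+01]]
wrist rep 671 467.9 -303.6 178 174 85.2 ztop 0.021397097781591767 pct [[0.376, -0.388, 0.012], [0.56, -0.211, 0.022]]
tape [[0.34, -0.029, 0.029], [0.399, 0.034, 0.038]]
cab/cup [[0.524, -0.149, 0.065], [0.798, 0.149, 0.193]]
cup rim [[0.618, -0.157, 0.092], [0.693, -0.08, 0.099]]
```

L stapler: centre about (0.496, 0.071), yaw −6.7°. R stapler: centre about (0.486, −0.1175), yaw −13.2°. Arm heights and lengths match the given sizes. I close the gripper and go over L's nose.

Call:
carry_out(commands=[{"delta_pos":[0.01,-0.035,0],"delta_rot":[0,0,-0.12],"claw":0},{"delta_pos":[0.025,-0.075,0],"delta_rot":[0,0,-0.24],"claw":0},{"delta_pos":[0.04,-0.115,0],"delta_rot":[0,0,-0.36],"claw":0},{"delta_pos":[0.055,-0.155,0],"delta_rot":[0,0,-0.48],"claw":0},{"delta_pos":[0.065,-0.19,0],"delta_rot":[0,0,-0.6],"claw":0},{"delta_pos":[0.0765,-0.225,0],"delta_rot":[0,0,-0.72],"claw":0},{"delta_pos":[0.0765,-0.225,0.02],"delta_rot":[0,0,-0.84],"claw":0},{"delta_pos":[0.0765,-0.225,0.04],"delta_rot":[0,0,-0.96],"claw":0}], force=60)

```text
time: 0.82
eef_pos: [0.4488, 0.0774, 0.1834]
tcp_rot: [0.297, 0.955, 0.001, 0.002]
contact_force: [-0.3, -0.3, -0.7]
opening: 0.002
```

```bash
cat > go.py <<'E'
import sys
from h import *
from plant import ctrl
# go.py x y z yaw_deg(of stapler axis; tool x = -axis)
def go(x,y,z,yaw):
    s=ctrl.get_state();Rm=R.from_quat(s['tcp_rot'])
    a=np.radians(yaw);tx=np.array([-np.cos(a),-np.sin(a),0]);tz=np.array([0,0,-1.]);ty=np.cross(tz,tx)
    T=R.from_matrix(np.stack([tx,ty,tz],1))
    print('pos',s['eef_pos'].round(4),'t',round(s['time'],2),'F',s['contact_force'].round(2),'open',round(s['opening'],3),'q',s['qpos'].round(2))
    print('dpos',Rm.inv().apply(np.array([x,y,z])-s['eef_pos']).round(4),'drot',(Rm.inv()*T).as_rotvec().round(4))
if __name__=='__main__': go(*map(float,sys.argv[1:5]))
E
python3 go.py 0.452 0.0765 0.125 -6.7
```

```text
pos [0.4488 0.0774 0.1834] t 0.82 F [-0.33 -0.26 -0.66] open 0.002 q [-0.05 -0.18  2.14  0.    1.18 -1.02]
dpos [-0.0029  0.001   0.0584] drot [ 0.0014  0.0037 -0.4864]
```

Call:
carry_out(commands=[{"delta_pos":[-0.003,0.001,0.02],"delta_rot":[0,0,-0.12],"claw":0},{"delta_pos":[-0.003,0.001,0.04],"delta_rot":[0,0,-0.24],"claw":0},{"delta_pos":[-0.003,0.001,0.055],"delta_rot":[0,0.002,-0.36],"claw":0},{"delta_pos":[-0.003,0.001,0.058],"delta_rot":[0.001,0.004,-0.486],"claw":0},{"delta_pos":[-0.003,0.001,0.058],"delta_rot":[0.001,0.004,-0.486],"claw":0}])

```text
time: 1.23
eef_pos: [0.4506, 0.0766, 0.1234]
tcp_rot: [0.058, 0.998, 0.0, -0.002]
contact_force: [0.6, -0.2, 0.5]
opening: 0.001
```

```bash
python3 go.py 0.452 0.0765 0.105 -6.7
python3 - <<'E'
from h import *
from plant import ctrl
im,d=ctrl.read_camera("wrist");cv2.imwrite("pics/wrist1.png",im[:,:,::-1])
im,d=ctrl.read_camera("scene");cv2.imwrite("pics/scene1.png",im[:,:,::-1])
E
```

```text
pos [0.4506 0.0766 0.1234] t 1.23 F [ 0.59 -0.24  0.48] open 0.001 q [-0.05 -0.09  2.18  0.    1.06 -1.51]
dpos [-0.0015  0.0001  0.0184] drot [ 0.0002 -0.0044  0.0018]
```

View pics/wrist1.png

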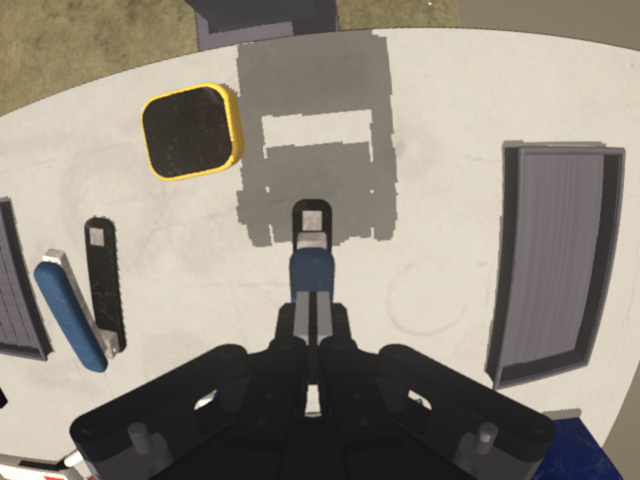

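View pics/scene1.png

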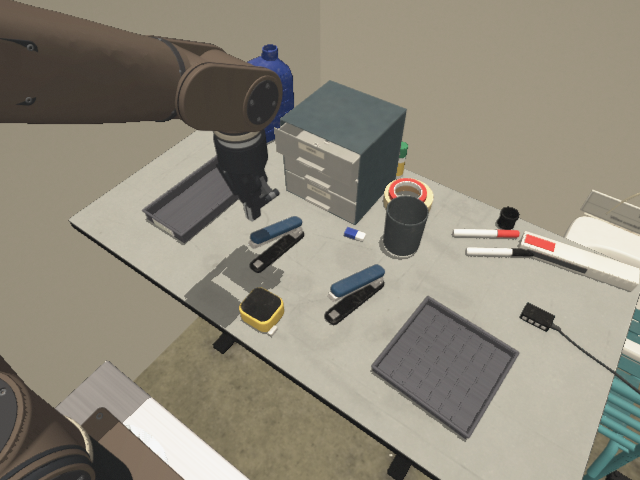

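The wrist picture shows the closed fingers on the centre line of L's arm, just behind its front end at (312,265). Descending gently.

Call:
carry_out(commands=[{"delta_pos":[-0.0015,0,0.01],"delta_rot":[0,0,0],"claw":0},{"delta_pos":[-0.0015,0,0.016],"delta_rot":[0,0,0],"claw":0},{"delta_pos":[-0.0015,0,0.018],"delta_rot":[0,0,0],"claw":0},{"delta_pos":[-0.0015,0,0.019],"delta_rot":[0,0,0],"claw":0},{"delta_pos":[-0.0015,0,0.019],"delta_rot":[0,0,0],"claw":0}])

```text
time: 1.75
eef_pos: [0.4533, 0.0763, 0.106]
tcp_rot: [0.06, 0.998, 0.0, -0.001]
contact_force: [0.5, -0.1, 0.2]
opening: 0.001
```

Call:
carry_out(commands=[{"delta_pos":[0,0,0.001],"delta_rot":[0,0,0],"claw":0},{"delta_pos":[0,0,0.002],"delta_rot":[0,0,0],"claw":0}])

```text
time: 1.92
eef_pos: [0.4535, 0.0763, 0.1042]
tcp_rot: [0.061, 0.998, 0.0, -0.0]
contact_force: [0.1, -0.7, 0.2]
opening: -0.003
```

Call:
carry_out(commands=[{"delta_pos":[0,0,0.001],"delta_rot":[0,0,0],"claw":0}])

```text
time: 2.0
eef_pos: [0.4537, 0.0763, 0.1033]
tcp_rot: [0.061, 0.998, 0.0, -0.0]
contact_force: [1.3, -0.6, 1.1]
opening: 0.004
```

Call:
carry_out(commands=[{"delta_pos":[0,0,0.001],"delta_rot":[0,0,0],"claw":0}])

```text
time: 2.08
eef_pos: [0.4538, 0.0763, 0.1024]
tcp_rot: [0.061, 0.998, 0.0, 0.0]
contact_force: [0.3, 0.5, -0.4]
opening: -0.0
```

Call:
carry_out(commands=[{"delta_pos":[0,0,0.001],"delta_rot":[0,0,0],"claw":0}])

```text
time: 2.17
eef_pos: [0.4539, 0.0763, 0.1014]
tcp_rot: [0.061, 0.998, 0.0, 0.0]
contact_force: [-0.5, -0.3, -0.8]
opening: -0.0
```

Call:
carry_out(commands=[{"delta_pos":[0,0,0.001],"delta_rot":[0,0,0],"claw":0}])

```text
time: 2.25
eef_pos: [0.454, 0.0763, 0.1004]
tcp_rot: [0.061, 0.998, 0.0, 0.0]
contact_force: [0.3, 0.5, -0.3]
opening: -0.002
```

Call:
carry_out(commands=[{"delta_pos":[0,0,0.001],"delta_rot":[0,0,0],"claw":0}])

```text
time: 2.33
eef_pos: [0.454, 0.0763, 0.0994]
tcp_rot: [0.061, 0.998, 0.0, 0.0]
contact_force: [0.5, 0.3, -0.2]
opening: 0.001
```

Call:
carry_out(commands=[{"delta_pos":[0,0,0.001],"delta_rot":[0,0,0],"claw":0}])

```text
time: 2.42
eef_pos: [0.4541, 0.0763, 0.0983]
tcp_rot: [0.061, 0.998, 0.0, 0.001]
contact_force: [0.8, -0.2, 0.5]
opening: -0.0
```

Call:
carry_out(commands=[{"delta_pos":[0,0,0.001],"delta_rot":[0,0,0],"claw":0}])

```text
time: 2.5
eef_pos: [0.4541, 0.0763, 0.0972]
tcp_rot: [0.061, 0.998, 0.0, 0.001]
contact_force: [-0.1, -0.1, -0.5]
opening: -0.001
```

Call:
carry_out(commands=[{"delta_pos":[0,0,0.001],"delta_rot":[0,0,0],"claw":0}])

```text
time: 2.58
eef_pos: [0.454, 0.0763, 0.096]
tcp_rot: [0.061, 0.998, 0.0, 0.001]
contact_force: [0.6, -0.1, 0.7]
opening: -0.003
```

Run:
```python
from h import *
from plant import ctrl
im,d=ctrl.read_camera("side");ci=ctrl.camera_info("side");cv2.imwrite("pics/side2.png",cv2.resize(im[170:300,220:400,::-1],None,fx=4,fy=4))
P=cloud(ci,d)
H=hsv(im);blue=((H[...,0]>95)&(H[...,0]<118)&(H[...,1]>110)&(H[...,2]>40))
m=blue&(P[...,1]>.03)&(P[...,1]<.1)&(P[...,0]<.57)&(P[...,0]>.4)
q=P[m]
for lo in np.arange(.43,.56,.015):
    k=(q[:,0]>=lo)&(q[:,0]<lo+.015)
    if k.sum()>2: print(round(lo+.0075,3),np.percentile(q[k,2],90).round(4))
print(ctrl.get_state()['contact_force'],ctrl.get_state()['eef_pos'])
```

```text
0.438 0.0879
0.452 0.0871
0.468 0.0802
0.483 0.0746
0.498 0.07
0.513 0.0631
0.528 0.0542
0.543 0.0523
[-0.06458582 -0.65287334 -0.43401936] [0.45388188 0.07632018 0.09581973]
```

View pics/side2.png

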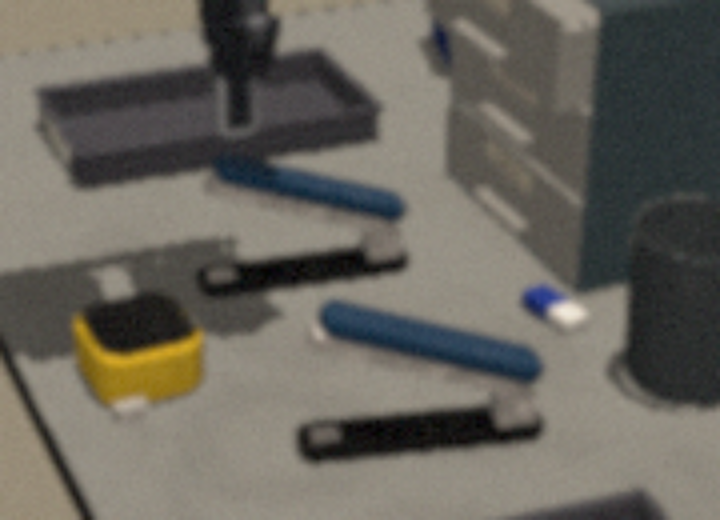

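The side view shows the fingertip at (237,130), still just clear of the nose at (245,165). Continue.

Call:
carry_out(commands=[{"delta_pos":[0,0,0.001],"delta_rot":[0,0,0],"claw":0},{"delta_pos":[0,0,0.002],"delta_rot":[0,0,0],"claw":0}])

```text
time: 2.8
eef_pos: [0.4539, 0.0763, 0.0937]
tcp_rot: [0.061, 0.998, 0.0, 0.0]
contact_force: [0.2, -0.2, -0.0]
opening: 0.001
```

Call:
carry_out(commands=[{"delta_pos":[0,0,0.001],"delta_rot":[0,0,0],"claw":0}])

```text
time: 2.88
eef_pos: [0.4539, 0.0763, 0.0926]
tcp_rot: [0.061, 0.998, 0.0, 0.0]
contact_force: [-0.3, 0.3, 0.9]
opening: -0.002
```

Call:
carry_out(commands=[{"delta_pos":[0,0,0.001],"delta_rot":[0,0,0],"claw":0}])

```text
time: 2.97
eef_pos: [0.4539, 0.0763, 0.0915]
tcp_rot: [0.061, 0.998, 0.0, 0.0]
contact_force: [-0.3, 0.1, -0.3]
opening: 0.003
```

Call:
carry_out(commands=[{"delta_pos":[0,0,0.001],"delta_rot":[0,0,0],"claw":0}])

```text
time: 3.05
eef_pos: [0.4539, 0.0763, 0.0904]
tcp_rot: [0.061, 0.998, 0.0, 0.0]
contact_force: [-0.0, 0.4, 0.5]
opening: 0.001
```

Call:
carry_out(commands=[{"delta_pos":[0,0,0.001],"delta_rot":[0,0,0],"claw":0}])

```text
time: 3.13
eef_pos: [0.4539, 0.0763, 0.0893]
tcp_rot: [0.061, 0.998, 0.0, 0.0]
contact_force: [0.7, 0.2, -0.0]
opening: 0.003
```

Call:
carry_out(commands=[{"delta_pos":[0,0,0.001],"delta_rot":[0,0,0],"claw":0}])

```text
time: 3.22
eef_pos: [0.4539, 0.0763, 0.0882]
tcp_rot: [0.061, 0.998, 0.0, 0.0]
contact_force: [0.2, -0.7, 0.2]
opening: -0.001
```

Run:
```python
from h import *
from plant import ctrl
for n in ("side","scene"):
    im,d=ctrl.read_camera(n);ci=ctrl.camera_info(n)
    c=(slice(170,300),slice(220,400)) if n=="side" else (slice(160,290),slice(200,380))
    cv2.imwrite(f"pics/{n}3.png",cv2.resize(im[c][:,:,::-1],None,fx=4,fy=4))
    P=cloud(ci,d)
    m=(np.abs(P[...,0]-.4539)<.012)&(np.abs(P[...,1]-.0763)<.03)&(P[...,2]>.05)&(P[...,2]<.14)
    q=P[m]
    print(n,np.histogram(q[:,2],np.arange(.05,.141,.005)))
print(ctrl.get_state()['contact_force'],ctrl.get_state()['eef_pos'])
```

```text
side (array([ 0,  4, 13, 17, 17, 19, 32, 16,  1,  7, 13, 19, 15, 19, 19, 22, 13,
        4]), array([0.05 , 0.055, 0.06 , 0.065, 0.07 , 0.075, 0.08 , 0.085, 0.09 ,
       0.095, 0.1  , 0.105, 0.11 , 0.115, 0.12 , 0.125, 0.13 , 0.135,
       0.14 ]))
scene (array([ 0,  2,  8, 16, 12, 25, 47, 65, 11,  4, 11, 25, 27, 30, 22, 23, 16,
        9]), array([0.05 , 0.055, 0.06 , 0.065, 0.07 , 0.075, 0.08 , 0.085, 0.09 ,
       0.095, 0.1  , 0.105, 0.11 , 0.115, 0.12 , 0.125, 0.13 , 0.135,
       0.14 ]))
[0.22230275 0.73427993 0.36490437] [0.45368576 0.07632599 0.08801741]
```

View pics/side3.png

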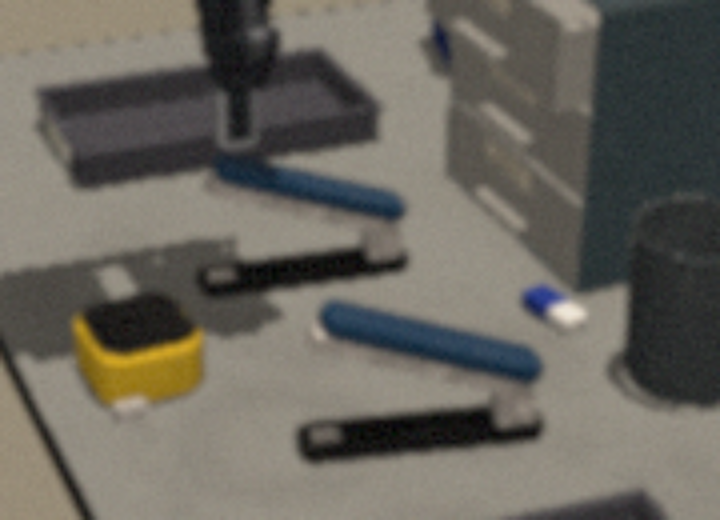

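View pics/scene3.png

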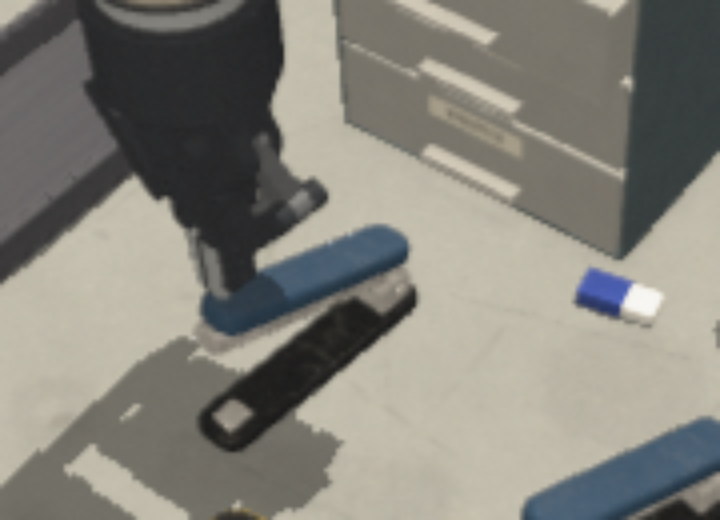

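The side view now has the fingertip at (237,150), with a gap of about 5–8 mm left. The real tip stands less far ahead than stated. Force still reads zero, so I keep stepping down.

Call:
carry_out(commands=[{"delta_pos":[0,0,0.001],"delta_rot":[0,0,0],"claw":0},{"delta_pos":[0,0,0.002],"delta_rot":[0,0,0],"claw":0}])

```text
time: 3.48
eef_pos: [0.4538, 0.0763, 0.086]
tcp_rot: [0.061, 0.998, 0.0, 0.0]
contact_force: [0.4, -0.4, -0.2]
opening: 0.002
```

Call:
carry_out(commands=[{"delta_pos":[0,0,0.001],"delta_rot":[0,0,0],"claw":0}])

```text
time: 3.57
eef_pos: [0.4538, 0.0763, 0.085]
tcp_rot: [0.061, 0.998, 0.0, 0.0]
contact_force: [-0.2, -0.2, -0.1]
opening: 0.003
```

Call:
carry_out(commands=[{"delta_pos":[0,0,0.001],"delta_rot":[0,0,0],"claw":0}])

```text
time: 3.65
eef_pos: [0.4538, 0.0763, 0.0838]
tcp_rot: [0.061, 0.998, 0.0, 0.0]
contact_force: [-0.6, -0.3, 0.9]
opening: -0.001
```

Call:
carry_out(commands=[{"delta_pos":[0,0,0.001],"delta_rot":[0,0,0],"claw":0}])

```text
time: 3.73
eef_pos: [0.4538, 0.0763, 0.0827]
tcp_rot: [0.061, 0.998, 0.0, 0.0]
contact_force: [-0.1, 0.0, -0.8]
opening: 0.002
```

Call:
carry_out(commands=[{"delta_pos":[0,0,0.001],"delta_rot":[0,0,0],"claw":0}])

```text
time: 3.82
eef_pos: [0.4538, 0.0763, 0.0816]
tcp_rot: [0.061, 0.998, 0.0, 0.0]
contact_force: [-0.2, 0.1, -0.7]
opening: -0.002
```

Call:
carry_out(commands=[{"delta_pos":[0,0,0.001],"delta_rot":[0,0,0],"claw":0}])

```text
time: 3.9
eef_pos: [0.4538, 0.0763, 0.0805]
tcp_rot: [0.061, 0.998, 0.0, 0.0]
contact_force: [0.0, -1.1, 0.1]
opening: -0.0
```

```bash
python3 - <<'E'
from h import *
from plant import ctrl
for n in ("side","scene","wrist"):
    im,d=ctrl.read_camera(n);ci=ctrl.camera_info(n)
    c={"side":(slice(170,300),slice(220,400)),"scene":(slice(160,290),slice(200,380)),"wrist":(slice(180,380),slice(200,440))}[n]
    cv2.imwrite(f"pics/{n}4.png",cv2.resize(im[c][:,:,::-1],None,fx=3,fy=3))
    s=ctrl.get_state();P=cloud(ci,d,(s['eef_pos'],s['tcp_rot']))
    m=(np.abs(P[...,0]-.4539)<.012)&(np.abs(P[...,1]-.0763)<.03)&(P[...,2]>.05)&(P[...,2]<.14)
    q=P[m]
    print(n,np.histogram(q[:,2],np.arange(.05,.141,.005))[0])
print(ctrl.get_state()['contact_force'],ctrl.get_state()['eef_pos'],ctrl.get_state()['joint_efforts'])
E
python3 -c "
import cv2,numpy as np
a=[cv2.resize(cv2.imread(f'pics/{n}4.png'),(390,390)) for n in('side','scene')]
cv2.imwrite('pics/c4.png',np.hstack(a))"
```

```text
side [ 0  5 13 17 12 19 29 17 12 14 19 17 16 22 14 10  1  4]
scene [ 0  0  8 15 13 23 47 47 10 18 30 28 27 19 16 17 12 31]
wrist [   0    0    0    0    2   39  188  724   40  284  380  446  451  539
  414  737  470 1336]
[-0.32292589 -0.80092936 -0.44334245] [0.45368047 0.0763276  0.08047293] [-2.56386200e-03 -2.38736808e+01 -2.46740681e+01  4.31404278e-04
 -1.63524994e-03 -4.84741506e-06]
```

View pics/c4.png

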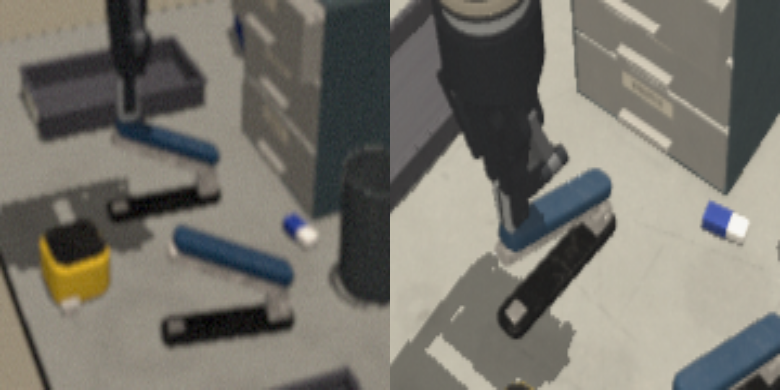

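View pics/wrist4.png

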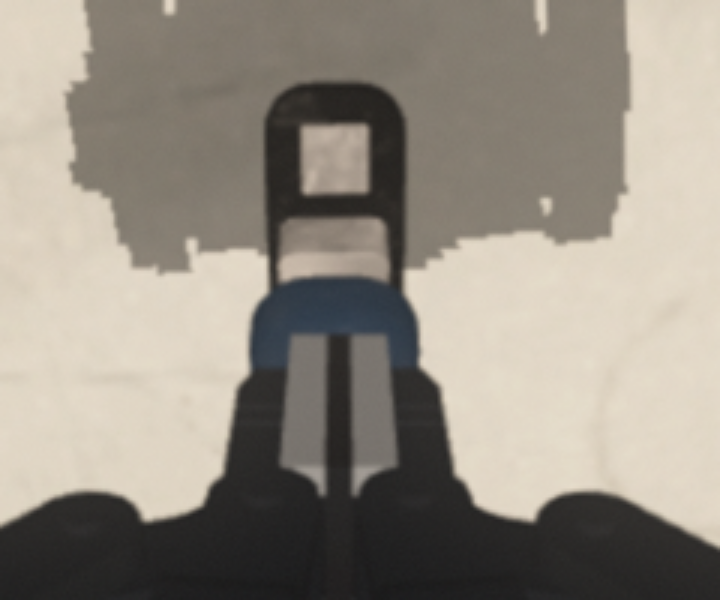

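Run:
```python
from h import *
from plant import ctrl
ci=ctrl.camera_info("wrist")
z=np.load("pics/wrist0.npz");P=cloud(ci,z['d'],(np.zeros(3),np.array([0,0,0,1.])))
for v in range(300,345,6): print('open',v,[P[v,u].round(3).tolist() for u in (165,185,200)])
im,d=ctrl.read_camera("wrist");P=cloud(ci,d,(np.zeros(3),np.array([0,0,0,1.])))
for v in range(270,345,5): print('shut',v,[P[v,u].round(3).tolist() for u in (305,322)],im[v,305])
```

```text
open 300 [[-0.116, -0.172, 0.212], [-0.115, -0.147, 0.212], [-0.116, -0.129, 0.215]]
open 306 [[-0.124, -0.174, 0.212], [-0.118, -0.144, 0.203], [0.01, -0.044, -0.029]]
open 312 [[-0.116, -0.161, 0.183], [0.011, -0.048, -0.034], [0.01, -0.043, -0.032]]
open 318 [[-0.113, -0.154, 0.166], [0.011, -0.047, -0.039], [0.009, -0.042, -0.035]]
open 324 [[-0.118, -0.154, 0.162], [0.011, -0.045, -0.043], [0.006, -0.042, -0.035]]
open 330 [[0.006, -0.055, -0.041], [0.01, -0.044, -0.046], [0.004, -0.042, -0.036]]
open 336 [[0.006, -0.054, -0.044], [0.01, -0.043, -0.05], [0.002, -0.042, -0.038]]
open 342 [[0.006, -0.052, -0.048], [0.01, -0.042, -0.053], [-0.001, -0.043, -0.037]]
shut 270 [[0.012, -0.003, 0.004], [0.012, 0.005, 0.004]] [185 171 157]
shut 275 [[0.013, -0.003, -0.003], [0.013, 0.004, -0.002]] [48 58 68]
shut 280 [[0.012, -0.003, -0.006], [0.012, 0.004, -0.006]] [48 58 70]
shut 285 [[0.01, -0.003, -0.007], [0.01, 0.004, -0.007]] [51 64 78]
shut 290 [[0.009, -0.003, -0.009], [0.009, 0.004, -0.01]] [62 72 84]
shut 295 [[0.01, -0.003, -0.016], [0.01, 0.004, -0.017]] [123 117 111]
shut 300 [[0.01, -0.003, -0.022], [0.01, 0.004, -0.022]] [121 116 111]
shut 305 [[0.01, -0.003, -0.025], [0.01, 0.004, -0.026]] [122 117 112]
shut 310 [[0.01, -0.003, -0.03], [0.01, 0.004, -0.029]] [124 118 113]
shut 315 [[0.011, -0.002, -0.034], [0.01, 0.004, -0.034]] [121 117 110]
shut 320 [[0.01, -0.002, -0.037], [0.011, 0.004, -0.039]] [121 116 110]
shut 325 [[0.011, -0.002, -0.041], [0.01, 0.004, -0.041]] [120 115 108]
shut 330 [[0.011, -0.002, -0.045], [0.011, 0.004, -0.045]] [120 115 109]
shut 335 [[0.01, -0.002, -0.047], [0.011, 0.003, -0.047]] [141 135 129]
shut 340 [[0.009, -0.002, -0.048], [0.011, 0.003, -0.051]] [139 134 128]
```

Wrist and side depth agree that the shut fingertips stand about 11 mm *behind* the reported TCP, not the stated 17 mm ahead. I'll work with this measured offset and continue to contact, expected at TCP z ≈ 0.076.

Call:
carry_out(commands=[{"delta_pos":[0,0,0.001],"delta_rot":[0,0,0],"claw":0},{"delta_pos":[0,0,0.002],"delta_rot":[0,0,0],"claw":0}])

```text
time: 4.27
eef_pos: [0.4538, 0.0763, 0.0788]
tcp_rot: [0.061, 0.998, 0.0, 0.0]
contact_force: [-1.3, -0.2, 2.9]
opening: -0.001
```

Call:
carry_out(commands=[{"delta_pos":[0,0,0.001],"delta_rot":[0,0,0],"claw":0}])

```text
time: 4.35
eef_pos: [0.4535, 0.0764, 0.0779]
tcp_rot: [0.061, 0.998, 0.0, -0.0]
contact_force: [-2.0, 0.3, 1.8]
opening: 0.001
```

Call:
carry_out(commands=[{"delta_pos":[0,0,0.001],"delta_rot":[0,0,0],"claw":0}])

```text
time: 4.43
eef_pos: [0.4536, 0.0764, 0.077]
tcp_rot: [0.061, 0.998, 0.0, -0.0]
contact_force: [-1.0, -0.1, 1.5]
opening: 0.003
```

Call:
carry_out(commands=[{"delta_pos":[0,0,0.001],"delta_rot":[0,0,0],"claw":0}])

```text
time: 4.52
eef_pos: [0.4538, 0.0764, 0.0761]
tcp_rot: [0.061, 0.998, 0.0, -0.0]
contact_force: [-0.2, 0.8, 2.0]
opening: 0.0
```

Call:
carry_out(commands=[{"delta_pos":[0,0,0.001],"delta_rot":[0,0,0],"claw":0}])

```text
time: 4.6
eef_pos: [0.4539, 0.0764, 0.0751]
tcp_rot: [0.061, 0.998, 0.0, -0.0]
contact_force: [-0.6, -0.1, 1.2]
opening: -0.001
```

The nose gives at about 2 N, so L is free. I press it on towards shut.

Call:
carry_out(commands=[{"delta_pos":[0,0,0.003],"delta_rot":[0,0,0],"claw":0},{"delta_pos":[0,0,0.006],"delta_rot":[0,0,0],"claw":0},{"delta_pos":[0,0,0.009],"delta_rot":[0,0,0],"claw":0},{"delta_pos":[0,0,0.012],"delta_rot":[0,0,0],"claw":0}])

```text
time: 4.93
eef_pos: [0.4538, 0.0764, 0.0627]
tcp_rot: [0.061, 0.998, 0.0, -0.0]
contact_force: [-0.7, 1.1, 1.2]
opening: 0.001
```

Call:
carry_out(commands=[{"delta_pos":[0,0,0.003],"delta_rot":[0,0,0],"claw":0},{"delta_pos":[0,0,0.006],"delta_rot":[0,0,0],"claw":0},{"delta_pos":[0,0,0.009],"delta_rot":[0,0,0],"claw":0}])

```text
time: 5.18
eef_pos: [0.4535, 0.0764, 0.0532]
tcp_rot: [0.061, 0.998, 0.0, -0.001]
contact_force: [-1.2, -0.2, 2.2]
opening: 0.004
```

Call:
carry_out(commands=[{"delta_pos":[0,0,0.002],"delta_rot":[0,0,0],"claw":0},{"delta_pos":[0,0,0.004],"delta_rot":[0,0,0],"claw":0}])

```text
time: 5.35
eef_pos: [0.4532, 0.0764, 0.0487]
tcp_rot: [0.061, 0.998, 0.0, -0.001]
contact_force: [-0.9, 0.5, 2.0]
opening: -0.003
```

Call:
carry_out(commands=[{"delta_pos":[0,0,0.002],"delta_rot":[0,0,0],"claw":0},{"delta_pos":[0,0,0.003],"delta_rot":[0,0,0],"claw":0}])

```text
time: 5.52
eef_pos: [0.453, 0.0765, 0.0453]
tcp_rot: [0.061, 0.998, 0.0, -0.001]
contact_force: [-1.6, 0.4, 2.8]
opening: 0.002
```

Call:
carry_out(commands=[{"delta_pos":[0,0,0.0015],"delta_rot":[0,0,0],"claw":0}])

```text
time: 5.6
eef_pos: [0.453, 0.0765, 0.0437]
tcp_rot: [0.061, 0.998, 0.0, -0.001]
contact_force: [-1.8, 0.2, 2.1]
opening: 0.004
```

Call:
carry_out(commands=[{"delta_pos":[0,0,0.0015],"delta_rot":[0,0,0],"claw":0}])

```text
time: 5.68
eef_pos: [0.4529, 0.0765, 0.042]
tcp_rot: [0.061, 0.998, 0.0, -0.001]
contact_force: [-0.6, 0.7, 1.8]
opening: 0.002
```

Call:
carry_out(commands=[{"delta_pos":[0,0,0.0015],"delta_rot":[0,0,0],"claw":0}])

```text
time: 5.77
eef_pos: [0.4528, 0.0765, 0.0404]
tcp_rot: [0.061, 0.998, 0.0, -0.001]
contact_force: [-0.7, 0.7, 0.8]
opening: -0.0
```

Call:
carry_out(commands=[{"delta_pos":[0,0,0.0015],"delta_rot":[0,0,0],"claw":0}])

```text
time: 5.85
eef_pos: [0.4528, 0.0765, 0.0399]
tcp_rot: [0.061, 0.998, 0.0, -0.002]
contact_force: [-7.7, 0.7, 19.0]
opening: -0.003
```

Call:
carry_out(commands=[{"delta_pos":[0,0,0.0015],"delta_rot":[0,0,0],"claw":0}])

```text
time: 5.93
eef_pos: [0.4528, 0.0766, 0.0399]
tcp_rot: [0.06, 0.998, 0.0, -0.003]
contact_force: [-7.1, 0.3, 17.0]
opening: -0.006
```

Call:
carry_out(commands=[{"delta_pos":[0,0,0.0015],"delta_rot":[0,0,0],"claw":0}])

```text
time: 6.02
eef_pos: [0.4528, 0.0765, 0.04]
tcp_rot: [0.06, 0.998, -0.0, -0.004]
contact_force: [-6.8, -0.3, 12.2]
opening: -0.002
```

Call:
carry_out(commands=[{"delta_pos":[0,0,0.001],"delta_rot":[0,0,0],"claw":0}])

```text
time: 6.1
eef_pos: [0.4528, 0.0765, 0.0401]
tcp_rot: [0.06, 0.998, -0.0, -0.005]
contact_force: [-3.9, -0.3, 6.6]
opening: 0.0
```

It stops hard at TCP z 0.040, so the tip at 0.049 is exactly shut height. Lift and go over to R's nose.

Call:
carry_out(commands=[{"delta_pos":[0,0,-0.03],"delta_rot":[0,0,0],"claw":0},{"delta_pos":[0,0,-0.06],"delta_rot":[0,0,0],"claw":0},{"delta_pos":[0,0,-0.07],"delta_rot":[0,0,0],"claw":0},{"delta_pos":[0,0,-0.07],"delta_rot":[0,0,0],"claw":0}])

```text
time: 6.43
eef_pos: [0.4563, 0.0764, 0.1133]
tcp_rot: [0.06, 0.998, -0.0, -0.001]
contact_force: [0.6, 0.1, -0.4]
opening: 0.002
```

```bash
python3 go.py 0.445 -0.1075 0.10 -13.2
```

```text
pos [0.4563 0.0764 0.1133] t 6.43 F [ 0.63  0.14 -0.37] open 0.002 q [-0.05 -0.07  2.17 -0.    1.04 -1.5 ]
dpos [-0.0108 -0.1839  0.0134] drot [-0.0007 -0.002   0.1104]
```

Call:
carry_out(commands=[{"delta_pos":[-0.003,-0.04,0],"delta_rot":[0,0,0.05],"claw":0},{"delta_pos":[-0.005,-0.08,0],"delta_rot":[0,0,0.1],"claw":0},{"delta_pos":[-0.008,-0.12,0],"delta_rot":[0,0,0.11],"claw":0},{"delta_pos":[-0.0108,-0.16,0],"delta_rot":[-0.001,-0.002,0.11],"claw":0},{"delta_pos":[-0.0108,-0.184,0.005],"delta_rot":[-0.001,-0.002,0.11],"claw":0},{"delta_pos":[-0.0108,-0.184,0.013],"delta_rot":[-0.001,-0.002,0.11],"claw":0},{"delta_pos":[-0.0108,-0.184,0.013],"delta_rot":[-0.001,-0.002,0.11],"claw":0}])

```text
time: 7.02
eef_pos: [0.4428, -0.1078, 0.0972]
tcp_rot: [0.116, 0.993, 0.001, -0.003]
contact_force: [-1.6, 1.6, -0.6]
opening: -0.003
```

```bash
python3 go.py 0.444 -0.1075 0.085 -13.2
python3 - <<'E'
from h import *
from plant import ctrl
a=[]
for n in ("wrist","side"):
    im,d=ctrl.read_camera(n);a.append(im[:,:,::-1])
cv2.imwrite("pics/c5.png",np.hstack([cv2.resize(a[0],(400,300)),cv2.resize(a[1][170:305,220:400],(400,300))]))
E
```

```text
pos [ 0.4428 -0.1078  0.0972] t 7.02 F [-1.63  1.57 -0.61] open -0.003 q [-0.46 -0.05  2.2   0.    1.   -1.8 ]
dpos [-0.0011  0.0005  0.0122] drot [ 0.0018 -0.0053 -0.0029]
```

View pics/c5.png

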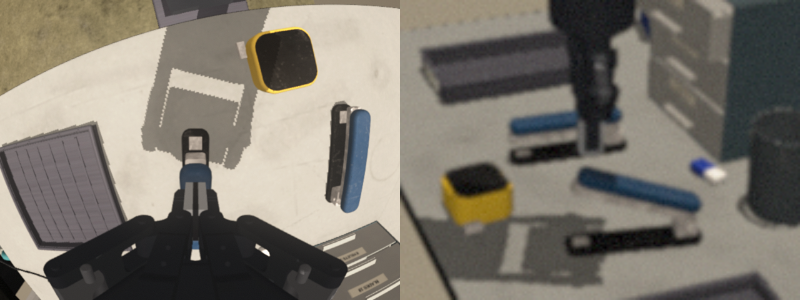

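The side view shows L shut, its arm level at (565,120). The wrist view shows the fingers over R's nose at (195,170). Press R gently.

Call:
carry_out(commands=[{"delta_pos":[-0.001,0,0.006],"delta_rot":[0,0,0],"claw":0},{"delta_pos":[-0.001,0,0.011],"delta_rot":[0,0,0],"claw":0},{"delta_pos":[-0.001,0,0.013],"delta_rot":[0,0,0],"claw":0},{"delta_pos":[-0.001,0,0.014],"delta_rot":[0,0,0],"claw":0}])

```text
time: 7.45
eef_pos: [0.4443, -0.1058, 0.0837]
tcp_rot: [0.114, 0.993, 0.001, -0.002]
contact_force: [-0.6, 0.2, -0.3]
opening: -0.0
```

Call:
carry_out(commands=[{"delta_pos":[0,0,0.001],"delta_rot":[0,0,0],"claw":0}])

```text
time: 7.53
eef_pos: [0.4445, -0.1054, 0.0826]
tcp_rot: [0.114, 0.994, 0.001, -0.002]
contact_force: [0.8, -0.8, -0.9]
opening: 0.002
```

Call:
carry_out(commands=[{"delta_pos":[0,0,0.001],"delta_rot":[0,0,0],"claw":0}])

```text
time: 7.62
eef_pos: [0.4446, -0.105, 0.0816]
tcp_rot: [0.113, 0.994, 0.001, -0.002]
contact_force: [-0.1, 0.1, -1.2]
opening: 0.002
```

Call:
carry_out(commands=[{"delta_pos":[0,0,0.001],"delta_rot":[0,0,0],"claw":0}])

```text
time: 7.7
eef_pos: [0.4447, -0.1049, 0.0806]
tcp_rot: [0.113, 0.994, 0.001, -0.002]
contact_force: [0.9, -0.5, -0.2]
opening: -0.001
```

Call:
carry_out(commands=[{"delta_pos":[0,-0.002,0.0005],"delta_rot":[0,0,0],"claw":0}])

```text
time: 7.78
eef_pos: [0.4443, -0.1066, 0.0801]
tcp_rot: [0.113, 0.994, 0.001, -0.002]
contact_force: [0.9, 0.2, -0.3]
opening: 0.003
```

Call:
carry_out(commands=[{"delta_pos":[0,0,0.001],"delta_rot":[0,0,0],"claw":0}])

```text
time: 7.87
eef_pos: [0.4445, -0.1069, 0.0793]
tcp_rot: [0.113, 0.994, 0.001, -0.002]
contact_force: [0.7, -0.6, -0.2]
opening: -0.002
```

Call:
carry_out(commands=[{"delta_pos":[0,0,0.001],"delta_rot":[0,0,0],"claw":0}])

```text
time: 7.95
eef_pos: [0.4446, -0.107, 0.0786]
tcp_rot: [0.113, 0.994, 0.001, -0.002]
contact_force: [-1.2, 0.4, 5.7]
opening: -0.001
```

Call:
carry_out(commands=[{"delta_pos":[0,0,0.0005],"delta_rot":[0,0,0],"claw":0}])

```text
time: 8.03
eef_pos: [0.4446, -0.1071, 0.0786]
tcp_rot: [0.113, 0.994, 0.001, -0.002]
contact_force: [-2.4, 2.2, 4.4]
opening: -0.0
```

Call:
carry_out(commands=[{"delta_pos":[0,0,0.0007],"delta_rot":[0,0,0],"claw":0}])

```text
time: 8.12
eef_pos: [0.4447, -0.1071, 0.0785]
tcp_rot: [0.113, 0.994, 0.001, -0.002]
contact_force: [-2.6, 1.2, 5.9]
opening: 0.001
```

Call:
carry_out(commands=[{"delta_pos":[0,0,0.0011],"delta_rot":[0,0,0],"claw":0}])

```text
time: 8.2
eef_pos: [0.4447, -0.1071, 0.0784]
tcp_rot: [0.113, 0.994, 0.001, -0.003]
contact_force: [-3.5, 1.7, 9.6]
opening: 0.005
```

Call:
carry_out(commands=[{"delta_pos":[0,0,0.0013],"delta_rot":[0,0,0],"claw":0}])

```text
time: 8.28
eef_pos: [0.4447, -0.1071, 0.0783]
tcp_rot: [0.113, 0.994, 0.002, -0.003]
contact_force: [-4.6, 2.5, 9.5]
opening: -0.004
```

R holds at about 10 N without giving, while L moved at 2 N, so R is seized. I stop pressing, lift, and move to R's grasp point at own y = +25 mm.

Call:
carry_out(commands=[{"delta_pos":[0,0,-0.03],"delta_rot":[0,0,0],"claw":0},{"delta_pos":[-0.02,0,-0.055],"delta_rot":[0,0,0],"claw":70},{"delta_pos":[-0.05,0,-0.055],"delta_rot":[0,0,0],"claw":70},{"delta_pos":[-0.067,0,-0.055],"delta_rot":[0,0,0],"claw":70},{"delta_pos":[-0.067,0,-0.055],"delta_rot":[0,0,0],"claw":70}])

```text
time: 8.7
eef_pos: [0.5134, -0.1237, 0.1341]
tcp_rot: [0.113, 0.994, 0.001, -0.001]
contact_force: [-1.0, 0.2, -0.9]
opening: 0.562
```

```bash
python3 go.py 0.510 -0.123 0.085 -13.2
python3 - <<'E'
from h import *
from plant import ctrl
im,d=ctrl.read_camera("wrist");cv2.imwrite("pics/w6.png",im[:,:,::-1])
s=ctrl.get_state();ci=ctrl.camera_info("wrist")
T=cloud(ci,d,(np.zeros(3),np.array([0,0,0,1.])))
m=(np.abs(T[...,0])<.02)&(np.abs(T[...,1])<.06)&(np.abs(T[...,1])>.02)&(T[...,2]<.0)&(T[...,2]>-.06)
for sgn in(-1,1):
    q=T[m&(np.sign(T[...,1])==sgn)]
    print(len(q),np.percentile(q,[1,50,99],axis=0).round(3).tolist())
im2,d2=ctrl.read_camera("scene");P=cloud(ctrl.camera_info("scene"),d2)
m=(P[...,0]>.40)&(P[...,0]<.575)&(P[...,1]>-.17)&(P[...,1]<-.06)&(P[...,2]>.045)&(P[...,2]<.1)
q=P[m];print(len(q),cv2.minAreaRect((q[:,:2]*1000).astype(np.float32)))
E
```

```text
pos [ 0.5134 -0.1237  0.1341] t 8.7 F [-1.01  0.23 -0.9 ] open 0.562 q [-0.43  0.06  2.01  0.    1.08 -1.77]
dpos [ 0.0034 -0.0002  0.0491] drot [ 0.0016 -0.0023  0.0037]
3156 [[-0.011, -0.048, -0.06], [0.007, -0.026, -0.042], [0.013, -0.023, -0.015]]
3184 [[-0.011, 0.024, -0.06], [0.007, 0.027, -0.042], [0.013, 0.05, -0.015]]
907 ((489.0479736328125, -116.69905090332031), (27.068681716918945, 127.54161834716797), 76.77765655517578)
```

View pics/w6.png

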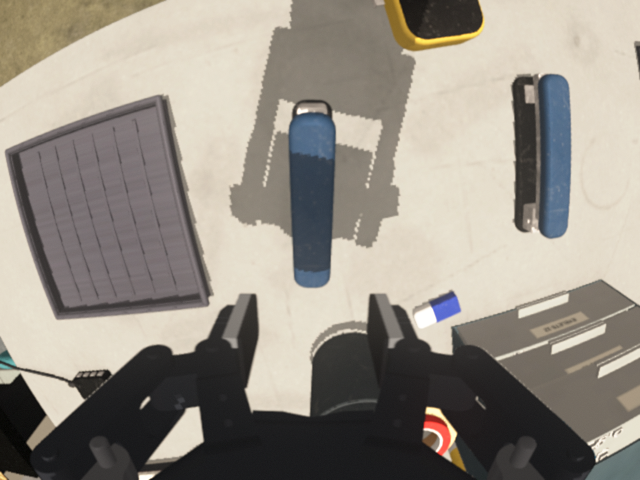

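The wrist view shows R's arm centred between the pads, with the hinge end at (312,280). The stapler has not moved. Descend and grip.

Call:
carry_out(commands=[{"delta_pos":[0.003,0,0.03],"delta_rot":[0.001,0,0.004],"claw":70},{"delta_pos":[0.003,0,0.06],"delta_rot":[0.001,0,0.004],"claw":70},{"delta_pos":[0.003,0,0.085],"delta_rot":[0.001,0,0.004],"claw":70},{"delta_pos":[0.003,0,0.1],"delta_rot":[0.001,0,0.004],"claw":70},{"delta_pos":[0.003,0,0.108],"delta_rot":[0.001,0,0.004],"claw":70},{"delta_pos":[0.003,0,0.108],"delta_rot":[0.001,0,0.004],"claw":70}])

```text
time: 9.3
eef_pos: [0.5034, -0.12, 0.0218]
tcp_rot: [0.115, 0.993, 0.002, -0.007]
contact_force: [-0.2, 0.5, 0.4]
opening: 0.699
```

```bash
python3 go.py 0.510 -0.123 0.026 -13.2
python3 - <<'E'
from h import *
from plant import ctrl
a=[]
for n in ("wrist","side","scene"):
    im,d=ctrl.read_camera(n);a.append(im[:,:,::-1])
cv2.imwrite("pics/c7.png",np.hstack([cv2.resize(a[0],(400,300)),cv2.resize(a[2][200:335,290:470],(400,300))]))
E
```

```text
pos [ 0.5034 -0.12    0.0218] t 9.3 F [-0.15  0.53  0.35] open 0.699 q [-0.43  0.22  2.08 -0.    0.86 -1.77]
dpos [-0.007  -0.0014 -0.0043] drot [ 0.0027 -0.0139 -0.0003]
```

View pics/c7.png

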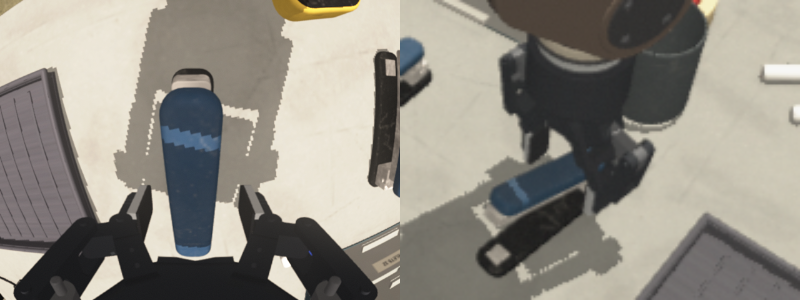

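Overshot a little in x. I correct by −7 mm along tool x and +4 mm up, then close.

Call:
carry_out(commands=[{"delta_pos":[-0.006,-0.001,-0.003],"delta_rot":[0.003,-0.014,0],"claw":70},{"delta_pos":[-0.006,-0.001,-0.003],"delta_rot":[0.003,-0.014,0],"claw":70}])

```text
time: 9.62
eef_pos: [0.5147, -0.1248, 0.0308]
tcp_rot: [0.115, 0.993, -0.002, 0.006]
contact_force: [0.3, 0.1, 0.6]
opening: 0.702
```

```bash
python3 go.py 0.510 -0.123 0.026 -13.2
```

```text
pos [ 0.5147 -0.1248  0.0308] t 9.62 F [0.3  0.08 0.63] open 0.702 q [-0.43  0.21  2.06 -0.    0.86 -1.77]
dpos [0.005  0.0007 0.0047] drot [-0.0029  0.0134 -0.0002]
```

Call:
carry_out(commands=[{"delta_pos":[0.002,0,0.003],"delta_rot":[-0.001,0.007,0],"claw":70},{"delta_pos":[0.002,0,0.003],"delta_rot":[-0.001,0.007,0],"claw":70},{"delta_pos":[0.002,0,0.003],"delta_rot":[-0.001,0.007,0],"claw":70}])

```text
time: 9.87
eef_pos: [0.5129, -0.1245, 0.0281]
tcp_rot: [0.115, 0.993, -0.001, 0.003]
contact_force: [-0.2, -0.3, -0.0]
opening: 0.699
```

```bash
python3 go.py 0.510 -0.123 0.026 -13.2
```

```text
pos [ 0.5129 -0.1245  0.0281] t 9.87 F [-0.19 -0.27 -0.02] open 0.699 q [-0.43  0.21  2.06 -0.    0.86 -1.77]
dpos [0.0032 0.0007 0.0021] drot [-0.0021  0.0069 -0.0001]
```

Call:
carry_out(commands=[{"delta_pos":[0.002,0,0.002],"delta_rot":[-0.001,0.006,0],"claw":40},{"delta_pos":[0.002,0,0.002],"delta_rot":[-0.001,0.006,0],"claw":15},{"delta_pos":[0.002,0,0.002],"delta_rot":[-0.001,0.006,0],"claw":0},{"delta_pos":[0.002,0,0.002],"delta_rot":[-0.001,0.006,0],"claw":0},{"delta_pos":[0.002,0,0.002],"delta_rot":[-0.001,0.006,0],"claw":0},{"delta_pos":[0.002,0,0.002],"delta_rot":[-0.001,0.006,0],"claw":0}], force=70)

```text
time: 10.37
eef_pos: [0.5109, -0.1239, 0.026]
tcp_rot: [0.115, 0.993, -0.0, 0.0]
contact_force: [-1.3, 0.3, 0.3]
opening: 0.282
```

Call:
carry_out(commands=[{"delta_pos":[0,0,-0.01],"delta_rot":[0,0,0],"claw":0},{"delta_pos":[0,0,-0.025],"delta_rot":[0,0,0],"claw":0},{"delta_pos":[0,0,-0.045],"delta_rot":[0,0,0],"claw":0},{"delta_pos":[0,0,-0.06],"delta_rot":[0,0,0],"claw":0},{"delta_pos":[0,0,-0.065],"delta_rot":[0,0,0],"claw":0},{"delta_pos":[0,0,-0.065],"delta_rot":[0,0,0],"claw":0}])

```text
time: 10.87
eef_pos: [0.5119, -0.1243, 0.0928]
tcp_rot: [0.115, 0.993, -0.001, 0.002]
contact_force: [0.0, -0.3, -2.0]
opening: 0.284
```

```bash
python3 go.py 0.490 -0.305 0.095 -4.2
python3 - <<'E'
from h import *
from plant import ctrl
a=[]
for n in ("wrist","side","scene"):
    im,d=ctrl.read_camera(n);a.append(im[:,:,::-1])
cv2.imwrite("pics/c8.png",np.hstack([cv2.resize(a[1][200:335,260:440],(400,300)),cv2.resize(a[2][200:335,290:470],(400,300))]))
E
```

```text
pos [ 0.5119 -0.1243  0.0928] t 10.87 F [ 0.02 -0.28 -1.98] open 0.284 q [-0.43  0.11  2.04 -0.    0.99 -1.77]
dpos [-0.0199 -0.1809 -0.0018] drot [-0.002   0.004  -0.1572]
```

View pics/c8.png

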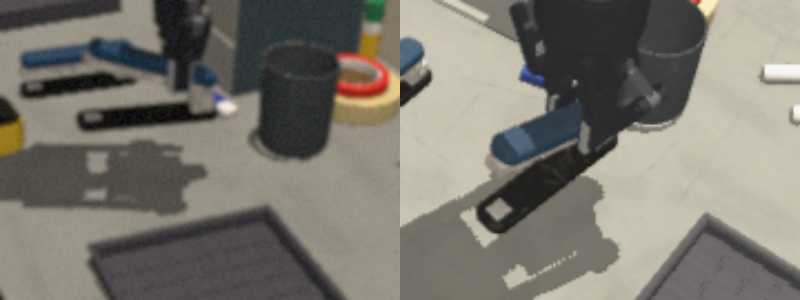

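R is lifted level and still half open, with about 2 N at the wrist. Carry it to the repair tray.

Call:
carry_out(commands=[{"delta_pos":[-0.002,-0.02,-0.002],"delta_rot":[0,0,-0.03],"claw":0},{"delta_pos":[-0.005,-0.05,-0.002],"delta_rot":[0,0,-0.06],"claw":0},{"delta_pos":[-0.01,-0.08,-0.002],"delta_rot":[0,0,-0.09],"claw":0},{"delta_pos":[-0.012,-0.11,-0.002],"delta_rot":[0,0,-0.12],"claw":0},{"delta_pos":[-0.015,-0.14,-0.002],"delta_rot":[0,0,-0.157],"claw":0},{"delta_pos":[-0.02,-0.165,-0.002],"delta_rot":[-0.002,0.004,-0.157],"claw":0},{"delta_pos":[-0.02,-0.181,-0.002],"delta_rot":[-0.002,0.004,-0.157],"claw":0},{"delta_pos":[-0.02,-0.181,-0.002],"delta_rot":[-0.002,0.004,-0.157],"claw":0}])

```text
time: 11.68
eef_pos: [0.487, -0.3068, 0.0908]
tcp_rot: [0.038, 0.999, 0.001, -0.003]
contact_force: [-0.0, 0.7, -2.7]
opening: 0.285
```

```bash
python3 go.py 0.493 -0.3055 0.06 -4.2
python3 - <<'E'
from h import *
from plant import ctrl
a=[]
for n in ("wrist","side"):
    im,d=ctrl.read_camera(n);a.append(im[:,:,::-1])
cv2.imwrite("pics/c9.png",np.hstack([cv2.resize(a[0],(400,300)),cv2.resize(a[1],(400,300))]))
E
```

```text
pos [ 0.487  -0.3068  0.0908] t 11.68 F [-0.03  0.71 -2.73] open 0.285 q [-0.74  0.22  1.92 -0.    1.01 -2.23]
dpos [-0.0061  0.0017  0.0308] drot [ 0.0021 -0.0068 -0.0035]
```

View pics/c9.png

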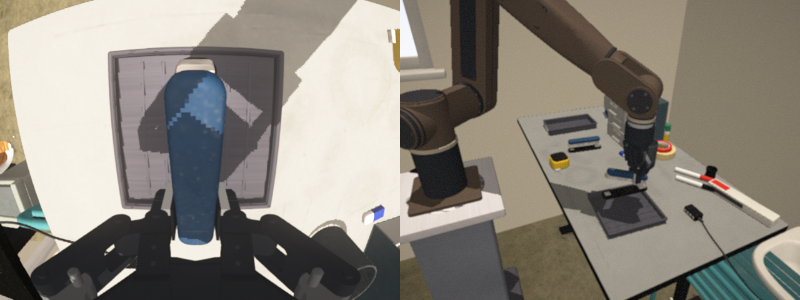

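Over the tray. Lower in small steps.

Call:
carry_out(commands=[{"delta_pos":[-0.005,0.001,0.008],"delta_rot":[0.001,-0.004,-0.003],"claw":0},{"delta_pos":[-0.005,0.001,0.018],"delta_rot":[0.001,-0.004,-0.003],"claw":0},{"delta_pos":[-0.005,0.001,0.028],"delta_rot":[0.001,-0.004,-0.003],"claw":0},{"delta_pos":[-0.005,0.001,0.036],"delta_rot":[0.001,-0.004,-0.003],"claw":0},{"delta_pos":[-0.005,0.001,0.04],"delta_rot":[0.001,-0.004,-0.003],"claw":0},{"delta_pos":[-0.005,0.001,0.04],"delta_rot":[0.001,-0.004,-0.003],"claw":0}])

```text
time: 12.28
eef_pos: [0.491, -0.3015, 0.0485]
tcp_rot: [0.036, 0.999, 0.003, -0.003]
contact_force: [-0.7, 0.2, -2.8]
opening: 0.28
```

```bash
python3 go.py 0.493 -0.3055 0.035 -4.2
```

```text
pos [ 0.491  -0.3015  0.0485] t 12.28 F [-0.67  0.18 -2.83] open 0.28 q [-0.73  0.28  1.93  0.    0.94 -2.23]
dpos [-0.0023 -0.004   0.0134] drot [ 0.0056 -0.0066  0.002 ]
```

Call:
carry_out(commands=[{"delta_pos":[-0.001,-0.003,0.004],"delta_rot":[0.003,-0.003,0],"claw":0},{"delta_pos":[-0.001,-0.003,0.008],"delta_rot":[0.003,-0.003,0],"claw":0},{"delta_pos":[-0.001,-0.003,0.011],"delta_rot":[0.003,-0.003,0],"claw":0},{"delta_pos":[-0.001,-0.003,0.013],"delta_rot":[0.003,-0.003,0],"claw":0},{"delta_pos":[-0.001,-0.003,0.013],"delta_rot":[0.003,-0.003,0],"claw":0},{"delta_pos":[-0.001,-0.003,0.013],"delta_rot":[0.003,-0.003,0],"claw":0}])

```text
time: 12.78
eef_pos: [0.4917, -0.3045, 0.0355]
tcp_rot: [0.036, 0.999, 0.001, -0.002]
contact_force: [0.6, -0.7, -2.3]
opening: 0.281
```

Call:
carry_out(commands=[{"delta_pos":[0,0,0.001],"delta_rot":[0,0,0],"claw":0},{"delta_pos":[0,0,0.0015],"delta_rot":[0,0,0],"claw":0}])

```text
time: 12.95
eef_pos: [0.4919, -0.3047, 0.0342]
tcp_rot: [0.036, 0.999, 0.001, -0.001]
contact_force: [-0.6, -0.3, -2.0]
opening: 0.282
```

```bash
python3 go.py 0.493 -0.3055 0.030 -4.2
```

```text
pos [ 0.4919 -0.3047  0.0342] t 12.95 F [-0.58 -0.26 -2.02] open 0.282 q [-0.73  0.31  1.93 -0.    0.91 -2.23]
dpos [-0.0012 -0.0007  0.0042] drot [ 0.0022 -0.003   0.0018]
```

Call:
carry_out(commands=[{"delta_pos":[0,0,0.001],"delta_rot":[0.001,-0.002,0],"claw":0},{"delta_pos":[0,0,0.002],"delta_rot":[0.001,-0.002,0],"claw":0}])

```text
time: 13.12
eef_pos: [0.492, -0.3048, 0.0323]
tcp_rot: [0.036, 0.999, 0.0, -0.0]
contact_force: [-0.9, -0.7, -1.6]
opening: 0.282
```

Call:
carry_out(commands=[{"delta_pos":[0,0,0.001],"delta_rot":[0,0,0],"claw":0}])

```text
time: 13.2
eef_pos: [0.492, -0.3048, 0.0313]
tcp_rot: [0.036, 0.999, 0.0, -0.0]
contact_force: [0.6, -0.3, -2.9]
opening: 0.282
```

Call:
carry_out(commands=[{"delta_pos":[0,0,0.001],"delta_rot":[0,0,0],"claw":0}])

```text
time: 13.28
eef_pos: [0.492, -0.3048, 0.0303]
tcp_rot: [0.036, 0.999, 0.0, -0.0]
contact_force: [0.5, -0.6, -2.7]
opening: 0.279
```

Call:
carry_out(commands=[{"delta_pos":[0,0,0.001],"delta_rot":[0,0,0],"claw":0}])

```text
time: 13.37
eef_pos: [0.4921, -0.3048, 0.03]
tcp_rot: [0.036, 0.999, 0.001, -0.0]
contact_force: [-3.6, 3.1, 7.2]
opening: 0.283
```

Call:
carry_out(commands=[{"delta_pos":[0,0,0.0007],"delta_rot":[0,0,0],"claw":0}])

```text
time: 13.45
eef_pos: [0.4921, -0.3049, 0.0301]
tcp_rot: [0.036, 0.999, 0.001, -0.001]
contact_force: [-2.9, 1.9, 4.5]
opening: 0.281
```

Call:
carry_out(commands=[{"delta_pos":[0,0,0.0007],"delta_rot":[0,0,0],"claw":0}])

```text
time: 13.53
eef_pos: [0.4921, -0.3049, 0.03]
tcp_rot: [0.036, 0.999, 0.001, -0.001]
contact_force: [-2.0, 1.5, 4.0]
opening: 0.284
```

It touches down at 0.030, exactly as predicted. Release and rise.

Call:
carry_out(commands=[{"delta_pos":[0,0,0],"delta_rot":[0,0,0],"claw":60},{"delta_pos":[0,0,0],"delta_rot":[0,0,0],"claw":60},{"delta_pos":[0,0,0],"delta_rot":[0,0,0],"claw":60},{"delta_pos":[0,0,0],"delta_rot":[0,0,0],"claw":60},{"delta_pos":[0,0,-0.03],"delta_rot":[0,0,0],"claw":60},{"delta_pos":[0,0,-0.06],"delta_rot":[0,0,0],"claw":60},{"delta_pos":[0,0,-0.09],"delta_rot":[0,0,0],"claw":60},{"delta_pos":[0,0,-0.1],"delta_rot":[0,0,0],"claw":60}])

```text
time: 14.2
eef_pos: [0.4946, -0.307, 0.1352]
tcp_rot: [0.036, 0.999, -0.002, 0.002]
contact_force: [0.9, -2.3, 0.1]
opening: 0.599
```

```bash
python3 go.py 0.521 0.0685 0.12 -6.7
python3 - <<'E'
from h import *
from plant import ctrl
im,d=ctrl.read_camera("wrist")
cv2.imwrite("pics/w10.png",im[:,:,::-1])
E
```

```text
pos [ 0.4946 -0.307   0.1352] t 14.2 F [ 0.87 -2.28  0.13] open 0.599 q [-0.73  0.17  1.89  0.    1.08 -2.23]
dpos [3.000e-04 3.765e-01 1.380e-02] drot [-0.0036  0.005   0.0459]
```

View pics/w10.png

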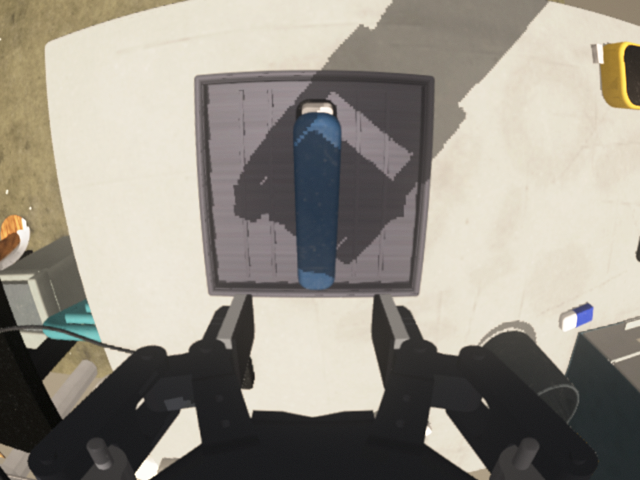

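R sits centred in the repair tray, between the walls at (200–430, 80–295). Now over to L.

Call:
carry_out(commands=[{"delta_pos":[0,0.035,0],"delta_rot":[0,0,0],"claw":60},{"delta_pos":[0,0.075,0],"delta_rot":[0,0,0],"claw":60},{"delta_pos":[0,0.115,0],"delta_rot":[0,0,0.01],"claw":60},{"delta_pos":[0,0.155,0],"delta_rot":[0,0,0.02],"claw":60},{"delta_pos":[0,0.195,0],"delta_rot":[0,0,0.03],"claw":60},{"delta_pos":[0,0.235,0],"delta_rot":[0,0,0.04],"claw":60},{"delta_pos":[0,0.275,0],"delta_rot":[0,0,0.046],"claw":60},{"delta_pos":[0,0.31,0],"delta_rot":[0,0,0.046],"claw":60}])

```text
time: 14.92
eef_pos: [0.5156, 0.0045, 0.1324]
tcp_rot: [0.058, 0.998, -0.002, 0.002]
contact_force: [0.0, -0.1, 0.6]
opening: 0.601
```

```bash
python3 go.py 0.521 0.0685 0.12 -6.7
```

```text
pos [0.5156 0.0045 0.1324] t 14.92 F [ 0.04 -0.07  0.62] open 0.601 q [-0.19  0.03  2.04 -0.    1.07 -1.64]
dpos [0.0021 0.0643 0.0122] drot [-0.0037  0.0037  0.0001]
```

Call:
carry_out(commands=[{"delta_pos":[0.001,0.03,0],"delta_rot":[-0.003,0.003,0],"claw":60},{"delta_pos":[0.002,0.055,0.005],"delta_rot":[-0.003,0.003,0],"claw":60},{"delta_pos":[0.002,0.064,0.01],"delta_rot":[-0.003,0.003,0],"claw":60},{"delta_pos":[0.002,0.064,0.01],"delta_rot":[-0.003,0.003,0],"claw":60},{"delta_pos":[0.002,0.064,0.01],"delta_rot":[-0.003,0.003,0],"claw":60}])

```text
time: 15.33
eef_pos: [0.5202, 0.068, 0.1206]
tcp_rot: [0.058, 0.998, -0.001, -0.001]
contact_force: [-1.0, 0.7, 0.5]
opening: 0.598
```

```bash
python3 go.py 0.521 0.0685 0.03 -6.7
python3 - <<'E'
from h import *
from plant import ctrl
s=ctrl.get_state();im,d=ctrl.read_camera("wrist")
cv2.imwrite("pics/w11.png",im[:,:,::-1])
P=cloud(ctrl.camera_info("wrist"),d,(s['eef_pos'],s['tcp_rot']))
sc,d2=ctrl.read_camera("scene");P2=cloud(ctrl.camera_info("scene"),d2)
for n,Q in (('wrist',P),('scene',P2)):
    m=(Q[...,0]>.40)&(Q[...,0]<.575)&(Q[...,1]>.02)&(Q[...,1]<.12)&(Q[...,2]>.04)&(Q[...,2]<.06)
    q=Q[m];print(n,len(q),cv2.minAreaRect((q[:,:2]*1000).astype(np.float32)),np.percentile(q[:,2],[50,95]))
    o=Q[m]
    for lo in (.43,.45,.48,.51,.53,.55):
        k=np.abs(q[:,0]-lo)<.01
        if k.sum()>5: print(lo,np.percentile(q[k,2],90).round(4))
E
```

```text
pos [0.5202 0.068  0.1206] t 15.33 F [-0.96  0.65  0.46] open 0.598 q [-0.06  0.07  2.03 -0.    1.05 -1.52]
dpos [-0.0009  0.0007  0.0906] drot [-0.0015 -0.002   0.001 ]
wrist 7719 ((492.7783203125, 71.27220916748047), (26.13787841796875, 127.22394561767578), 83.3979263305664) [0.04986781 0.05104855]
0.43 0.0507
0.45 0.0508
0.48 0.0509
0.51 0.0508
0.53 0.0509
0.55 0.0507
scene 787 ((492.9287109375, 72.68983459472656), (28.275060653686523, 125.92658996582031), 82.56082916259766) [0.04943877 0.05165979]
0.43 0.0509
0.45 0.0512
0.48 0.0512
0.51 0.0513
0.53 0.0512
0.55 0.0511
```

View pics/w11.png

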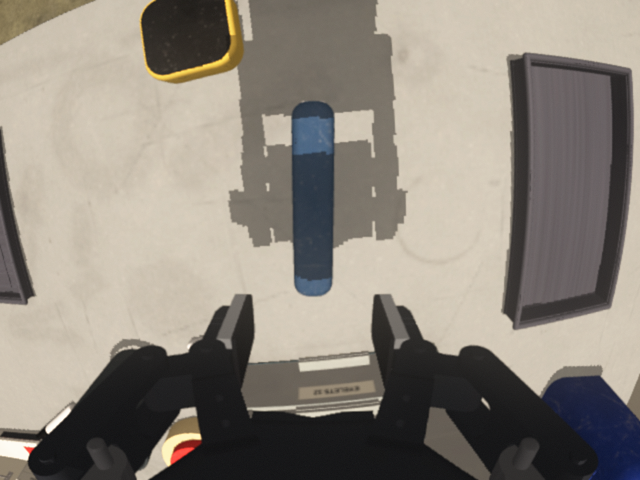

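L's top is flat at 0.049–0.051 over its whole length, so it is fully shut, and it is centred between the pads. Descend.

Call:
carry_out(commands=[{"delta_pos":[0,0.0005,0.015],"delta_rot":[-0.001,-0.002,0],"claw":60},{"delta_pos":[0,0.0005,0.03],"delta_rot":[-0.001,-0.002,0],"claw":60},{"delta_pos":[0,0.0005,0.045],"delta_rot":[-0.001,-0.002,0],"claw":60},{"delta_pos":[0,0.0005,0.06],"delta_rot":[-0.001,-0.002,0],"claw":60},{"delta_pos":[0,0.0005,0.075],"delta_rot":[-0.001,-0.002,0],"claw":60},{"delta_pos":[0,0.0005,0.085],"delta_rot":[-0.001,-0.002,0],"claw":60},{"delta_pos":[0,0.0005,0.09],"delta_rot":[-0.001,-0.002,0],"claw":60},{"delta_pos":[0,0.0005,0.09],"delta_rot":[-0.001,-0.002,0],"claw":60}])

```text
time: 16.1
eef_pos: [0.5204, 0.0666, 0.0307]
tcp_rot: [0.06, 0.998, -0.0, -0.0]
contact_force: [-0.7, 0.0, 0.5]
opening: 0.603
```

```bash
python3 go.py 0.521 0.0685 0.015 -6.7
```

```text
pos [0.5204 0.0666 0.0307] t 16.1 F [-0.7   0.03  0.5 ] open 0.603 q [-0.07  0.21  2.07 -0.    0.87 -1.52]
dpos [-0.0004  0.002   0.0157] drot [-0.0005 -0.0002 -0.0025]
```

Call:
carry_out(commands=[{"delta_pos":[0,0.002,0.006],"delta_rot":[0,0,-0.002],"claw":60},{"delta_pos":[0,0.002,0.011],"delta_rot":[0,0,-0.002],"claw":60},{"delta_pos":[0,0.002,0.014],"delta_rot":[0,0,-0.002],"claw":60},{"delta_pos":[0,0.002,0.0155],"delta_rot":[0,0,-0.002],"claw":60},{"delta_pos":[0,0.002,0.0155],"delta_rot":[0,0,-0.002],"claw":60}])

```text
time: 16.52
eef_pos: [0.5204, 0.0687, 0.0149]
tcp_rot: [0.059, 0.998, -0.0, -0.0]
contact_force: [-0.5, -0.3, 0.6]
opening: 0.599
```

```bash
python3 go.py 0.521 0.0685 0.015 -6.7;python3 - <<'E'
from h import *
from plant import ctrl
a=[]
for n in ("wrist","scene"):
    im,d=ctrl.read_camera(n);a.append(im[:,:,::-1])
cv2.imwrite("pics/c12.png",np.hstack([cv2.resize(a[0],(400,300)),cv2.resize(a[1][160:295,190:370],(400,300))]))
E
```

```text
pos [0.5204 0.0687 0.0149] t 16.52 F [-0.47 -0.32  0.59] open 0.599 q [-0.06  0.24  2.07 -0.    0.84 -1.52]
dpos [-0.0006 -0.0001 -0.0001] drot [-0.0005 -0.0006 -0.0003]
```

View pics/c12.png

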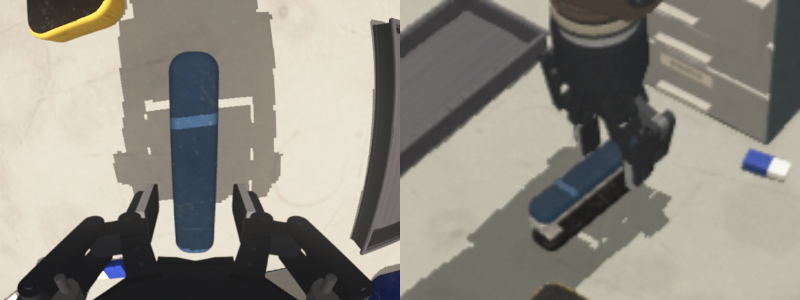

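Call:
carry_out(commands=[{"delta_pos":[0,0,0],"delta_rot":[0,0,0],"claw":35},{"delta_pos":[0,0,0],"delta_rot":[0,0,0],"claw":15},{"delta_pos":[0,0,0],"delta_rot":[0,0,0],"claw":0},{"delta_pos":[0,0,0],"delta_rot":[0,0,0],"claw":0},{"delta_pos":[0,0,0],"delta_rot":[0,0,0],"claw":0},{"delta_pos":[0,0,0],"delta_rot":[0,0,0],"claw":0}], force=70)

```text
time: 17.12
eef_pos: [0.5211, 0.0685, 0.0159]
tcp_rot: [0.059, 0.998, -0.0, 0.0]
contact_force: [-1.2, -0.9, 4.3]
opening: 0.282
```

Call:
carry_out(commands=[{"delta_pos":[0,0,-0.006],"delta_rot":[0,0,0],"claw":0},{"delta_pos":[0,0,-0.014],"delta_rot":[0,0,0],"claw":0},{"delta_pos":[0,0,-0.025],"delta_rot":[0,0,0],"claw":0},{"delta_pos":[0,0,-0.04],"delta_rot":[0,0,0],"claw":0},{"delta_pos":[0,0,-0.055],"delta_rot":[0,0,0],"claw":0},{"delta_pos":[0,0,-0.067],"delta_rot":[0,0,0],"claw":0},{"delta_pos":[0,0,-0.075],"delta_rot":[0,0,0],"claw":0},{"delta_pos":[0,0,-0.075],"delta_rot":[0,0,0],"claw":0}])

```text
time: 17.78
eef_pos: [0.5226, 0.0686, 0.0934]
tcp_rot: [0.059, 0.998, -0.0, 0.003]
contact_force: [0.1, -0.1, -2.6]
opening: 0.282
```

```bash
python3 go.py 0.537 0.292 0.09 -1;python3 - <<'E'
from h import *
from plant import ctrl
a=[]
for n in ("side","scene"):
    im,d=ctrl.read_camera(n);a.append(im[:,:,::-1])
cv2.imwrite("pics/c13.png",np.hstack([cv2.resize(a[0][140:275,220:400],(400,300)),cv2.resize(a[1][160:295,190:370],(400,300))]))
E
```

```text
pos [0.5226 0.0686 0.0934] t 17.78 F [ 0.11 -0.07 -2.63] open 0.282 q [-0.06  0.11  2.04 -0.    0.99 -1.52]
dpos [0.0119 0.2236 0.0033] drot [-0.0005  0.0055 -0.0997]
```

View pics/c13.png

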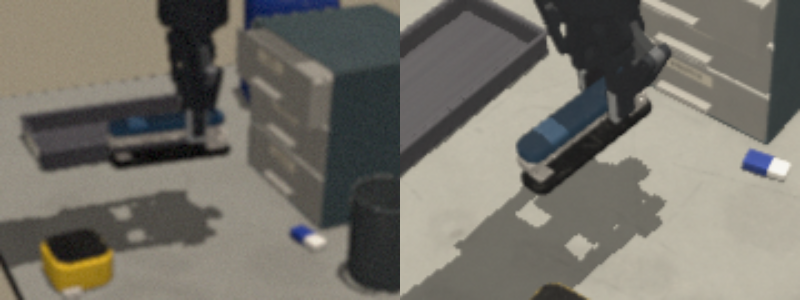

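Held level and still shut. Carry it to the stock tray.

Call:
carry_out(commands=[{"delta_pos":[0.001,0.02,0],"delta_rot":[0,0.001,-0.01],"claw":0},{"delta_pos":[0.003,0.05,0],"delta_rot":[0,0.003,-0.02],"claw":0},{"delta_pos":[0.005,0.085,0],"delta_rot":[0,0.004,-0.04],"claw":0},{"delta_pos":[0.007,0.12,0],"delta_rot":[0,0.005,-0.06],"claw":0},{"delta_pos":[0.009,0.155,0],"delta_rot":[0,0.005,-0.08],"claw":0},{"delta_pos":[0.011,0.19,0],"delta_rot":[0,0.005,-0.1],"claw":0},{"delta_pos":[0.012,0.21,0],"delta_rot":[0,0.005,-0.1],"claw":0},{"delta_pos":[0.012,0.224,0],"delta_rot":[0,0.005,-0.1],"claw":0}])

```text
time: 18.55
eef_pos: [0.534, 0.2946, 0.0892]
tcp_rot: [0.007, 1.0, -0.0, -0.003]
contact_force: [0.2, -0.6, -2.0]
opening: 0.28
```

Call:
carry_out(commands=[{"delta_pos":[0,0,0],"delta_rot":[0,0,0],"claw":0},{"delta_pos":[0,0,0],"delta_rot":[0,0,0],"claw":0}])

```text
time: 18.72
eef_pos: [0.5331, 0.2943, 0.0878]
tcp_rot: [0.007, 1.0, -0.001, -0.004]
contact_force: [0.2, -0.1, -2.9]
opening: 0.276
```

```bash
python3 go.py 0.537 0.2925 0.04 -1;python3 - <<'E'
from h import *
from plant import ctrl
s=ctrl.get_state();a=[]
for n in ("wrist","scene"):
    im,d=ctrl.read_camera(n);a.append(im[:,:,::-1])
    P=cloud(ctrl.camera_info(n),d,(s['eef_pos'],s['tcp_rot']))
    m=(P[...,0]>.37)&(P[...,0]<.66)&(P[...,1]>.2)&(P[...,1]<.4)&(P[...,2]>.02)&(P[...,2]<.036)
    q=P[m];print(n,len(q),cv2.minAreaRect((q[:,:2]*1000).astype(np.float32)),np.percentile(q,[1,99],axis=0).round(3).tolist())
cv2.imwrite("pics/c14.png",np.hstack([cv2.resize(a[0],(400,300)),cv2.resize(a[1][110:290,110:350],(400,300))]))
E
```

```text
pos [0.5331 0.2943 0.0878] t 18.72 F [ 0.16 -0.12 -2.85] open 0.276 q [ 0.34  0.29  1.83  0.    1.03 -1.22]
dpos [-0.0044 -0.0017  0.0477] drot [-0.0025 -0.009   0.0037]
wrist 11121 ((511.94500732421875, 292.681640625), (121.52748107910156, 225.06961059570312), 88.83404541015625) [[0.4, 0.232, 0.02], [0.596, 0.354, 0.031]]
scene 872 ((514.320556640625, 292.98394775390625), (123.59393310546875, 226.57122802734375), 88.51508331298828) [[0.401, 0.232, 0.02], [0.626, 0.355, 0.032]]
```

View pics/c14.png

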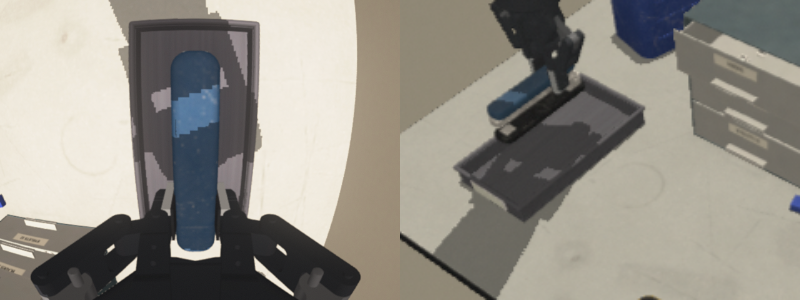

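Call:
carry_out(commands=[{"delta_pos":[-0.003,-0.001,0.008],"delta_rot":[-0.002,-0.006,0.003],"claw":0},{"delta_pos":[-0.003,-0.001,0.018],"delta_rot":[-0.002,-0.006,0.003],"claw":0},{"delta_pos":[-0.003,-0.001,0.028],"delta_rot":[-0.002,-0.006,0.003],"claw":0},{"delta_pos":[-0.003,-0.001,0.038],"delta_rot":[-0.002,-0.006,0.003],"claw":0},{"delta_pos":[-0.003,-0.001,0.046],"delta_rot":[-0.002,-0.006,0.003],"claw":0},{"delta_pos":[-0.003,-0.001,0.052],"delta_rot":[-0.002,-0.006,0.003],"claw":0},{"delta_pos":[-0.003,-0.001,0.055],"delta_rot":[-0.002,-0.006,0.003],"claw":0},{"delta_pos":[-0.003,-0.001,0.055],"delta_rot":[-0.002,-0.006,0.003],"claw":0}])

```text
time: 19.48
eef_pos: [0.5354, 0.2918, 0.032]
tcp_rot: [0.009, 1.0, -0.0, -0.002]
contact_force: [-0.2, -0.3, -2.5]
opening: 0.283
```

```bash
python3 go.py 0.537 0.2925 0.025 -1
```

```text
pos [0.5354 0.2918 0.032 ] t 19.48 F [-0.17 -0.33 -2.48] open 0.283 q [ 0.33  0.37  1.85  0.    0.92 -1.22]
dpos [-0.0017  0.0007  0.007 ] drot [-0.001  -0.0041 -0.0012]
```

Call:
carry_out(commands=[{"delta_pos":[-0.001,0.0005,0.003],"delta_rot":[-0.001,-0.003,-0.001],"claw":0},{"delta_pos":[-0.001,0.0005,0.006],"delta_rot":[-0.001,-0.003,-0.001],"claw":0},{"delta_pos":[-0.001,0.0005,0.008],"delta_rot":[-0.001,-0.003,-0.001],"claw":0},{"delta_pos":[-0.001,0.0005,0.009],"delta_rot":[-0.001,-0.003,-0.001],"claw":0}])

```text
time: 19.82
eef_pos: [0.5363, 0.2924, 0.0229]
tcp_rot: [0.009, 1.0, -0.0, -0.001]
contact_force: [-0.3, -0.7, -1.9]
opening: 0.281
```

Call:
carry_out(commands=[{"delta_pos":[0,0,0.001],"delta_rot":[0,0,0],"claw":0}])

```text
time: 19.9
eef_pos: [0.5364, 0.2924, 0.0219]
tcp_rot: [0.009, 1.0, 0.0, -0.0]
contact_force: [-0.7, 0.1, -1.9]
opening: 0.28
```

Call:
carry_out(commands=[{"delta_pos":[0,0,0.001],"delta_rot":[0,0,0],"claw":0}])

```text
time: 19.98
eef_pos: [0.5365, 0.2925, 0.021]
tcp_rot: [0.009, 1.0, 0.0, -0.0]
contact_force: [0.2, -0.1, -2.1]
opening: 0.28
```

Call:
carry_out(commands=[{"delta_pos":[0,0,0.001],"delta_rot":[0,0,0],"claw":0}])

```text
time: 20.07
eef_pos: [0.5366, 0.2926, 0.0201]
tcp_rot: [0.009, 1.0, 0.0, -0.0]
contact_force: [-0.5, -0.3, -2.0]
opening: 0.279
```

Call:
carry_out(commands=[{"delta_pos":[0,0,0.0008],"delta_rot":[0,0,0],"claw":0}])

```text
time: 20.15
eef_pos: [0.5367, 0.2926, 0.0199]
tcp_rot: [0.009, 1.0, 0.0, -0.0]
contact_force: [-2.3, -2.0, 4.7]
opening: 0.278
```

Call:
carry_out(commands=[{"delta_pos":[0,0,0.0007],"delta_rot":[0,0,0],"claw":0}])

```text
time: 20.23
eef_pos: [0.5368, 0.2926, 0.0199]
tcp_rot: [0.009, 1.0, -0.0, -0.0]
contact_force: [-1.2, -0.7, 3.0]
opening: 0.283
```

Call:
carry_out(commands=[{"delta_pos":[0,0,0.0005],"delta_rot":[0,0,0],"claw":0}])

```text
time: 20.32
eef_pos: [0.5369, 0.2926, 0.02]
tcp_rot: [0.009, 1.0, -0.0, -0.0]
contact_force: [-1.3, -1.1, 1.0]
opening: 0.283
```

Touched down at 0.020. Release slowly and rise.

Call:
carry_out(commands=[{"delta_pos":[0,0,0],"delta_rot":[0,0,0],"claw":40},{"delta_pos":[0,0,0],"delta_rot":[0,0,0],"claw":50},{"delta_pos":[0,0,0],"delta_rot":[0,0,0],"claw":50},{"delta_pos":[0,0,0],"delta_rot":[0,0,0],"claw":50},{"delta_pos":[0,0,-0.015],"delta_rot":[0,0,0],"claw":50},{"delta_pos":[0,0,-0.04],"delta_rot":[0,0,0],"claw":50},{"delta_pos":[0,0,-0.075],"delta_rot":[0,0,0],"claw":50},{"delta_pos":[0,0,-0.11],"delta_rot":[0,0,0],"claw":50}])

```text
time: 20.98
eef_pos: [0.5361, 0.2923, 0.1299]
tcp_rot: [0.009, 1.0, -0.0, -0.002]
contact_force: [0.4, 1.0, 0.3]
opening: 0.502
```

Call:
carry_out(commands=[{"delta_pos":[0,0,-0.03],"delta_rot":[0,0,0],"claw":50},{"delta_pos":[0,0,-0.05],"delta_rot":[0,0,0],"claw":50},{"delta_pos":[0,0,-0.05],"delta_rot":[0,0,0],"claw":50},{"delta_pos":[0,0,-0.05],"delta_rot":[0,0,0],"claw":50}])

```text
time: 21.32
eef_pos: [0.5371, 0.2927, 0.1816]
tcp_rot: [0.009, 1.0, 0.0, 0.0]
contact_force: [-0.4, 0.1, -0.9]
opening: 0.498
```

Run:
```python
from h import *
from plant import ctrl
s=ctrl.get_state();print(s['eef_pos'],s['contact_force'],s['opening'],s['time'])
for n in ("wrist","scene","side"):
    im,d=ctrl.read_camera(n);cv2.imwrite(f"pics/{n}20.png",im[:,:,::-1])
    P=cloud(ctrl.camera_info(n),d,(s['eef_pos'],s['tcp_rot']))
    for nm,(x0,x1,y0,y1,z0,z1) in dict(Ltop=(.42,.61,.25,.34,.042,.062),Rarm=(.385,.55,-.38,-.23,.045,.1),Rbase=(.39,.54,-.34,-.26,.0105,.018),tape=(.32,.44,-.06,.06,.028,.045),cup=(.58,.72,-.2,-.06,.09,.1)).items():
        m=(P[...,0]>x0)&(P[...,0]<x1)&(P[...,1]>y0)&(P[...,1]<y1)&(P[...,2]>z0)&(P[...,2]<z1)
        q=P[m]
        if len(q)<40: continue
        (c,wh,an)=cv2.minAreaRect((q[:,:2]*1000).astype(np.float32));print(n,nm,len(q),np.round(c,1),np.round(wh),round(an,1),'z',np.percentile(q[:,2],[5,50,95]).round(4))
        if nm in('Ltop','Rarm'):
            for lo in np.arange(.4,.6,.03):
                k=np.abs(q[:,0]-lo)<.008
                if k.sum()>5: print('  ',lo.round(3),np.percentile(q[k,2],90).round(4))
```

```text
[0.53712639 0.29267446 0.18158198] [-0.39988364  0.09806808 -0.94164765] 0.49848604324091866 21.3167
wrist Ltop 5218 [509.  292.7] [ 27. 127.] 89.3 z [0.0513 0.0538 0.0551]
   0.46 0.0549
   0.49 0.0548
   0.52 0.0549
   0.55 0.0548
   0.58 0.0509
wrist tape 2433 [366.6   3.7] [63. 63.] 1.8 z [0.0311 0.0364 0.0379]
scene Ltop 649 [509.8 292.9] [ 27. 126.] 89.1 z [0.0451 0.0533 0.0559]
   0.46 0.0553
   0.49 0.0558
   0.52 0.0556
   0.55 0.0555
scene Rarm 1062 [ 470.6 -301.3] [ 26. 127.] 86.0 z [0.0535 0.0767 0.0911]
   0.4 0.0773
   0.43 0.0912
   0.46 0.08
   0.49 0.0686
   0.52 0.0577
scene Rbase 615 [ 466.8 -301. ] [ 30. 131.] 85.8 z [0.0113 0.0134 0.0158]
scene tape 1133 [368.1   2.4] [63. 66.] 2.0 z [0.0311 0.0357 0.0377]
scene cup 337 [ 656.6 -118.3] [78. 77.] 19.4 z [0.0905 0.095  0.098 ]
side Ltop 277 [506.2 290. ] [ 29. 127.] 87.7 z [0.043  0.0512 0.0542]
   0.46 0.0533
   0.49 0.054
   0.52 0.0536
   0.55 0.0533
side Rarm 966 [ 467.2 -304.6] [ 27. 128.] 87.1 z [0.0492 0.0696 0.0896]
   0.4 0.0794
   0.43 0.0881
   0.46 0.0767
   0.49 0.0653
   0.52 0.0548
side Rbase 729 [ 464.3 -303.4] [ 31. 132.] 85.0 z [0.0111 0.0129 0.0149]
side tape 454 [ 3.64e+02 -3.00e-01] [62. 66.] 1.1 z [0.0297 0.0347 0.0365]
side cup 206 [ 653.  -119.7] [80. 75.] 58.4 z [0.0907 0.0938 0.0967]
```

View pics/scene20.png

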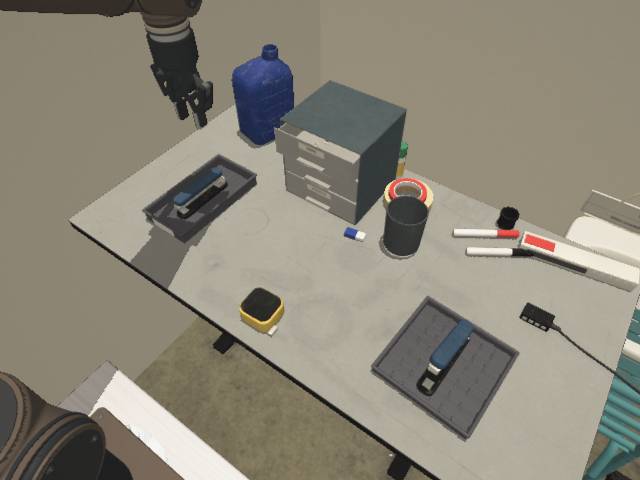

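View pics/wrist20.png

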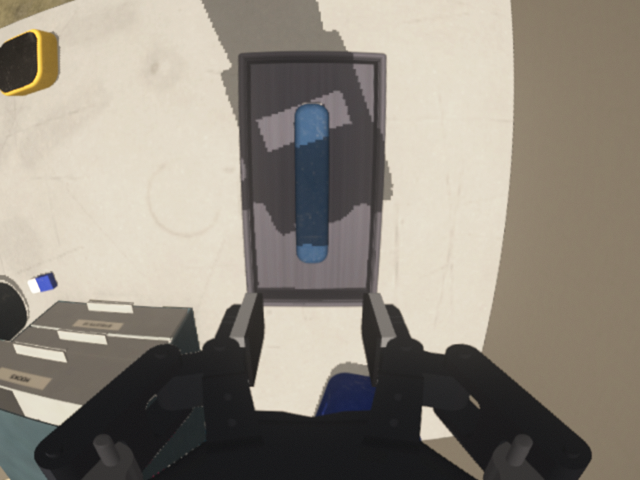

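Everything checks out: L is flat and shut in the stock tray, and R is centred in the repair tray with its slope unchanged. The tape, cup and eraser have not moved.

```bash
python3 -c "
from plant import ctrl
print(ctrl.sign_off())"
```

```text
the job is handed in; nothing more can be done
None
```

The job is done and handed in at about 21 s on the robot's clock. The left stapler works and is in the stock tray, shut. The right one is seized and is in the repair tray, still half open.

- **Finding the seized one:** The left nose moved at about 2 N and I pressed it fully shut, with a peak of about 19 N at the stop. The right nose did not give at about 10 N, so I stopped there.
- **Working stapler:** Its top is level along its length, and the stapler lies within a few mm of the stock tray's centre.
- **Seized stapler:** Its arm slope is still about 0.37, the same as before. The base is centred in the repair tray to within about 2 mm, with roughly 13 mm free at each end.
- **Bystanders:** The tape measure and cup measured the same as at the start, to about 2 mm. I checked the eraser only by eye in the pictures.
- **Disagreement:** The shut fingertips stand about 9 mm behind the reported TCP, not 17 mm ahead of it as stated. I measured this by depth and by contact and used that offset. The scene and side cameras also differ by 2–4 mm.

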